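# Load and lock a heat-sink clamping fixture

### The arm

A 6-joint arm with a two-finger parallel gripper is mounted at the origin on a cart in front of the work surface, level with it; the furniture and walls round the work are solid. World frame = base frame: x ahead of the robot, y to its left, z up, the work surface at z = 0. Lengths are in mm, angles in rad, forces in N, time in s.
With the tool pointing down it reaches from about 375 to 925 mm from the base axis. Payload 5.7 kg.
Tool frame: the origin (TCP) lies at the very end of the fingers, on their centre line; the grasp point (between the pads) lies 19 mm behind it; z points along the fingers, y is the line along which they close (so a half turn about z gives the same grasp; the last joint's range is limited). The gripper opens to 85 mm and grips with 20 to 120 N. Pads are 22 mm wide; open, the fingers measure 114 mm over their backs; the gripper's body (76 mm by 85 mm) begins 54 mm behind the grasp point. The pads swing forward as they close: fully open they stand 13 mm farther back than shut.
Start: joints at [-1.272, 0.359, 1.51, -0, 1.272, -0.115], TCP at [241.237, -549.334, 231.267] pointing down, gripper open.
Joint ranges: [-2.97, 2.97], [-1.01, 2.36], [0.21, 2.38], [-0.96, 4.11], [0.2, 2.71], [-2.98, 2.98]. Speed limits (rad/s): [2.39, 2.39, 3.14, 3.14, 3.14, 3.14].

### API

Orientations are given as [roll, pitch, yaw] about the fixed x, y, z axes, in that order (R = Rz(yaw) Ry(pitch) Rx(roll)).
In Python, from rig import env gives the robot as it stands.
- The arm moves only by the tool send_rows, never from a script. Its argument "steps" is a list of rows, each a list of 3 entries, a list of its own where there are three numbers: the shift along the tool's x, y, z in units of 100 mm (1.0 is 100 mm), then the turn, a rotation vector about the tool's x, y, z in units of 4 degrees (1.0 is 4 degrees), then the opening, from 0 (shut) to 1 (fully open). A call has 1 to 20 rows; each row shifts and turns the commanded pose from where the row before left it, along the tool's axes as they then stand; what a row does not reach is not made up. A row lasts 1/10 s, in which the tool goes at most 50 mm and 8.59 degrees, less where a joint would pass 70% of its speed; a pose out of reach is approached as far as the arm can. A call with a number of a shift or a turn outside -1 to 1 is refused whole. A call with a gripper value outside its range is refused whole. The fingers move at their own pace and stop on an object; the grip force is fixed at half the most. Time passes only in rows, so rows that do not move let the fingers close. It gives the time, the measured TCP pose, the force, the opening and the grip force at its end, in the units of the state.
- env.sense(): the state, without advancing time (a new reading comes with each control period).
- env.capture(name): name is "scene" or "top" or "wrist"; returns the picture (400x640x3 uint8, red, green, blue); there is no depth.
- env.camera_info(name): a dict with "intrinsics" (3x3 intrinsics, pixels), "R" (3x3) and "t" (3): a world point X has camera coordinates R X + t. Camera axes: x right, y down, z forward; pixel columns grow to the right and rows downward; lengths in mm; the calibration is good to about 2 mm. A picture is of the moment at which its call begins: read the wrist's pose just before it. camera_info takes no time and is no camera call; for the wrist camera it gives the pose at the moment of the call.
- env.finish_job(): hands the job in; it is judged then, once.
The state is a dict: "clock": time; "q": joint angles; "joint_velocities": joint speeds; "tau": joint torques, N m; "tool_pos": TCP position; "orientation": TCP orientation; "wrist_force": force on the tool from outside, world axes, zero at the start; "wrist_torque": the same for the moment, N m; "gripper_width": opening from 0.0 (shut) to 1.0 (fully open); "gripper_force": force on a finger pad.
Only numpy, scipy, OpenCV 4.12 (cv2) and the standard library are available. Lean on these libraries where they do the work, as an engineer would, in place of code of your own. Each camera call takes 0.05 s, during which the arm holds its last target. There are 200 camera calls.

### The job

Make up the clamping fixture: squeeze and hold its lock tab while you slide the clamp all the way back, then let it latch; lay the ribbed carrier in the nest, stand each heat sink you find on the bench in its own bay between the ribs, fins up and long side across the carrier, and rest the plain bar on the two ledges over them, centred between its fences. Finally slide the clamp all the way home over the bar with the tab held squeezed and let it latch; do not knock over the two small bottles among the parts.

Things in the scene. Friction and masses are not known exactly. Their poses are not given: they have to be found in the camera images.
- fixture: Clamping fixture, fixed but placed and turned anew each start. Origin on the bench under the nest's centre; y along the nest, x towards where the slide parks (away from the robot), z up. Base plate 214 mm along y, x -70 to +145 mm, top 8 mm up. Carrier, row of sinks and bar all belong centred on its x = 0, y = 0, long sides along y, sinks with their 36 mm side along x.
- nest_floor (a point): Centre of the nest floor, 8 mm above the bench; axes as the fixture. The carrier's place: 132 mm along y between the ledge blocks, and 38 mm across x between four low fences (7 mm high, 56 to 66 mm out along y); otherwise the sides are open for fingers.
- ledge_mid (a point): Centre of the bar's place, 36 mm above the bench, level with the tops of the two ledge blocks (at y 66 to 86 mm either way, 56 mm in x). Bar fences on the blocks, 7 mm higher, leave 42 mm across x; the rails beyond leave 174 mm along y.
- latch_rail (a point): Top middle of the +y rail, 50 mm above the bench. Two rails run along x, 175 mm long, at y 87 to 103 mm either way; this one also carries the notched latch wall up to 62 mm.
- clamp_slide (a joint): Slide position in m along the fixture's +x: 0 = home, right over the nest, blocking it; 0.120 = fully back, clear of it; hard stops at both. It starts home and latched. A spring pin latches it within 2.5 mm of either stop and lets go only while the tab is pressed; sliding itself takes about 2 N.
- lock_tab (a joint): Travel in m of the lock tab: 0 = out, 0.010 = fully pressed (sprung, 3 N at first, 11 N at the end). The pin is out of its notch beyond 0.007. Between the notches a released pin rests on the wall and the tab stays in by about 0.006; back near 0 means latched.
- slide_grip (a point): Pinch point on the slide, moves with it, 86 mm above the bench; axes as the fixture. A fixed steel post (-y side) and the black lock tab (+y side) stand side by side, 26 mm wide in x, tops 102 mm up. Outer face of the post 17 mm from this point; of the tab 27 mm when out, 17 mm when pressed. Squeeze them together along y and carry the slide along x.
- crossbar (a point): Top middle of the slide's crossbar at the foot of post and tab, 59 mm above the bench; the crossbar is 8 mm thick, 30 mm in x, 186 mm in y. Fingertips must stay above it.
- tab_pad (a point): Middle of the outer (+y) face of the lock tab, 86 mm above the bench.
- carrier_mid (a point): Carrier: aluminium plate 32 (x) x 126 (y) x 8 mm, 120 g; four cross ribs 3 mm thick, 5 mm high on top at y -61.5, -20, 20, 61.5 mm part three bays centred at y -41, 0, 41 mm, 37 mm or more clear (a sink takes 28). Point at the plate's middle, 4 mm above its underside; z up through the ribs. Starts ribs up; either way round is right. In the nest its top is 16 mm up.
- bar_mid (a point): Bar: plain dark strip 36 (x) x 166 (y) x 12 mm, 200 g, no ribs; the point is its centre; either way round is right. On the ledges its underside is 36 mm above the bench, 2 mm over the sinks.
- sink1_mid (a point): Finned aluminium heat sink, 28 (own x) x 36 (own y) x 18 mm high, 40 g: a 4 mm base with upright fins along its x; grip it over the two outer fins (faces normal to y, 36 mm apart) or over the fin ends (28 mm). The point is its centre, half-way up; z up through the fins. 2 or 3 of the three are present (absent: None).
- sink2_mid (a point): Finned aluminium heat sink, 28 (own x) x 36 (own y) x 18 mm high, 40 g: a 4 mm base with upright fins along its x; grip it over the two outer fins (faces normal to y, 36 mm apart) or over the fin ends (28 mm). The point is its centre, half-way up; z up through the fins. 2 or 3 of the three are present (absent: None).
- sink3_mid (a point): Finned aluminium heat sink, 28 (own x) x 36 (own y) x 18 mm high, 40 g: a 4 mm base with upright fins along its x; grip it over the two outer fins (faces normal to y, 36 mm apart) or over the fin ends (28 mm). The point is its centre, half-way up; z up through the fins. 2 or 3 of the three are present (absent: None).
- solvent: Bystander: small white round bottle, 50 mm across, 100 mm high, origin at its foot. Leave standing.
- cleaner: Bystander: small pink round bottle, 53 mm across, 94 mm high, origin at its foot. Leave standing.

How it is judged:
By the outcome, as a careful person would: the job done as asked, in the order asked, and still so for the second after the job is handed in, with the robot touching nothing.
Of sink1, sink2, sink3 only 2 to 3 are there at a start; the rules pass over those that are not, and their reading is None.
At some moment in a run one of carrier, bar, sink1, sink2, sink3 may be knocked a few centimetres aside while the robot is not near it.
Once in a run the grip may slacken for a moment while it holds something.
It also fails if it takes over 210 s, if anything falls off the work surface, if the arm or the gripper's body presses on something with over 40 N, if the wrist force passes 120 N, or if a joint passes its speed limit or range.

## Working session

There is one attempt and no reset: what is moved stays moved. The work goes in short steps, Python scripts to look and compute and a tool call to move; the robot and the scene stay as the last step left them, time stands still between calls to the robot, and variables do not carry over. Pictures are saved under pics/ and viewed, at most 14 in all, crops included, and the job is handed in when it is done.

Besides the shell and the picture viewer there is one more tool, called by a JSON object that holds its "name" and its "arguments". send_rows: Moves the arm, as the interface text tells. Its arguments: {"type":"object","properties":{"steps":{"type":"array"}},"required":["steps"]}

```bash
ls; mkdir -p pics
python3 - <<'E'
from rig import env
import cv2
print(env.sense())
for n in ("scene","top"):
    i=env.camera_info(n); print(n,i)
    cv2.imwrite(f"pics/{n}0.png",env.capture(n)[:,:,::-1])
E
```

```text
pics
{'clock': 0.0, 'q': array([-1.27206419e+00,  3.59520698e-01,  1.51143091e+00, -7.08694415e-06,
        1.27250348e+00, -1.15125233e-01]), 'joint_velocities': array([-0.00025776,  0.00019432, -0.00029134, -0.00027042, -0.00125577,
        0.00064886]), 'tau': array([ 1.30816330e-03, -5.27617943e+01, -2.78620094e+01,  7.47141826e-05,
        1.33901811e-02,  1.66478867e-05]), 'tool_pos': array([ 241.06170472, -548.70171011,  230.44482609]), 'orientation': array([-3.13974177e+00, -2.07213926e-04,  4.13859263e-01]), 'wrist_force': array([-0.44787363, -0.7800303 , -0.06390803]), 'wrist_torque': array([-0.00652894,  0.03366537,  0.00623482]), 'gripper_force': 0.0, 'gripper_width': 1.0007013563103377}
scene {'intrinsics': array([[477.86025354,   0.        , 324.40896113],
       [  0.        , 477.86025354, 196.64455488],
       [  0.        ,   0.        ,   1.        ]]), 'R': array([[ 0.82840994, -0.55984957, -0.01747648],
       [-0.3833194 , -0.54389543, -0.74648777],
       [ 0.40841548,  0.62509696, -0.66516959]]), 't': array([-555.34638001,  187.84349999, 1160.7356657 ])}
top {'intrinsics': array([[490.50845915,   0.        , 324.2497925 ],
       [  0.        , 490.50845915, 191.68805648],
       [  0.        ,   0.        ,   1.        ]]), 'R': array([[ 0.0219409 , -0.99969808, -0.01106065],
       [-0.99085677, -0.02027107, -0.13338641],
       [ 0.13312193,  0.01388613, -0.99100238]]), 't': array([-126.38967977,  555.57825764, 1564.3616322 ])}
```

View pics/top0.png

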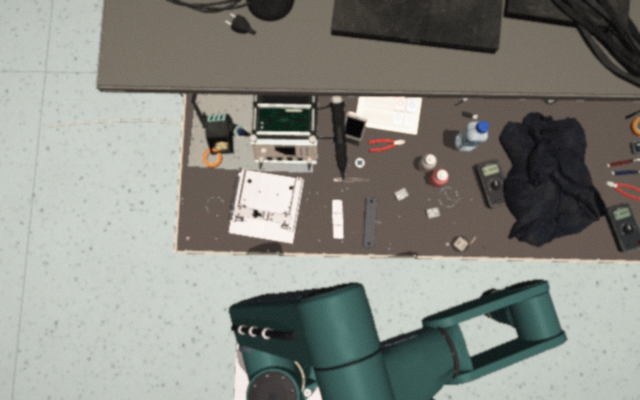

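View pics/scene0.png

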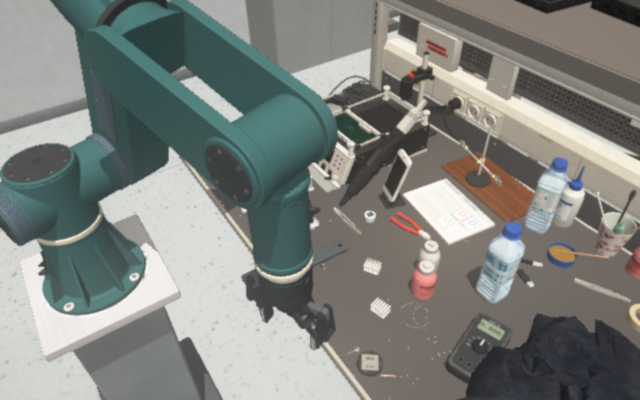

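Top view: fixture around (267,205), carrier (337,219), bar (370,222), sinks at (402,194) and (433,213), bottles at (428,160) and (439,178). The item at (461,243) is unclear, so I'll zoom in.

```bash
cat > h.py <<'E'
from rig import env
import numpy as np, cv2
from scipy.spatial.transform import Rotation as Ro
def pix2w(n,u,v,z,info=None):
    i=info or env.camera_info(n); K,R,t=i["intrinsics"],np.array(i["R"]),np.array(i["t"])
    d=R.T@np.linalg.solve(K,[u,v,1]); c=-R.T@t
    return c+d*(z-c[2])/d[2]
def w2pix(n,X,info=None):
    i=info or env.camera_info(n); p=i["intrinsics"]@(np.array(i["R"])@np.array(X,float)+i["t"]); return p[:2]/p[2]
E
python3 - <<'E'
from h import *
im=cv2.imread("pics/top0.png")
a=cv2.resize(im[150:265,215:325],None,fx=5,fy=5,interpolation=cv2.INTER_CUBIC)[:575]
b=cv2.resize(im[150:265,320:480],None,fx=5,fy=5,interpolation=cv2.INTER_CUBIC)
cv2.imwrite("pics/ta.png",a);cv2.imwrite("pics/tb.png",b)
for n,u,v,z in [("fix",267,205,8),("car",337,219,12),("bar",370,222,12),("s",402,194,18),("s",433,213,18),("?",461,243,10),("b",428,160,100),("b",439,178,94)]:
    print(n,pix2w("top",u,v,z).round())
E
```

```text
fix [514.  75.   8.]
car [ 472. -158.   12.]
bar [ 464. -267.   12.]
s [ 558. -371.   18.]
s [ 498. -472.   18.]
? [ 402. -564.   10.]
b [ 657. -440.  100.]
b [ 601. -476.   94.]
```

View pics/ta.png

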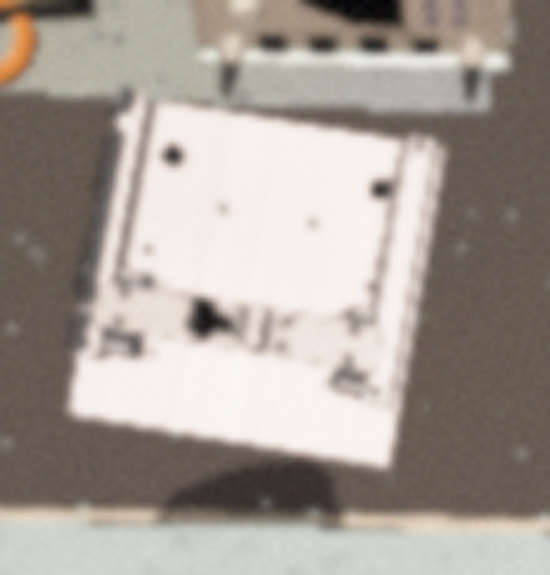

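View pics/tb.png

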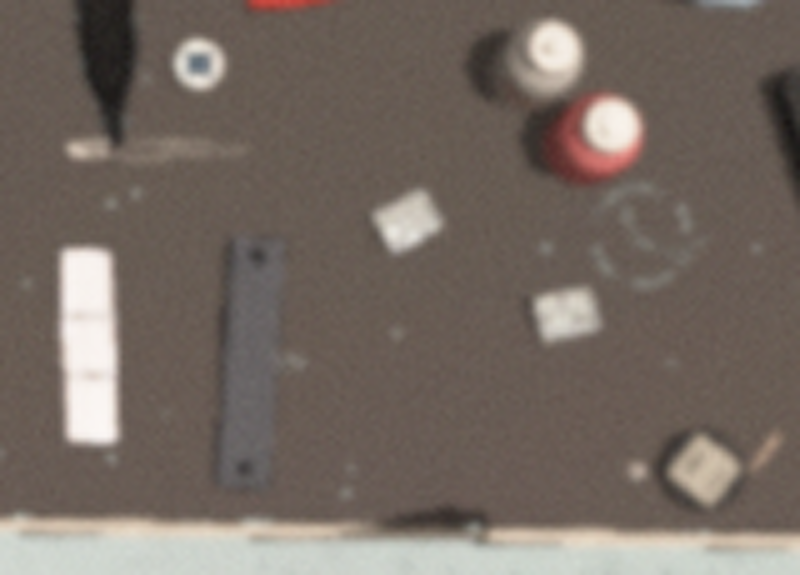

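The crops show ribbed carrier, bar with two end holes, two finned sinks, and a diamond on a dark base (probably clutter). The black lock tab is on the fixture's left (+y). Plate corners in the crop are (68,415) and (390,468).

```bash
cat >> h.py <<'E'
def go(pos,yaw=None):
    """print what is left to go: turn about tool z (4deg units), then shift in tool axes at the turned pose (100 mm units)"""
    s=env.sense(); R=Ro.from_euler('xyz',s['orientation'])
    if yaw is None: Rt=R; 
    else:
        c=[Ro.from_euler('xyz',[np.pi,0,yaw+k*np.pi]) for k in (-1,0,1)]
        c=[x for x in c]
        rv=[(R.inv()*x).as_rotvec() for x in c]
        order=np.argsort([np.linalg.norm(r) for r in rv])
        q6=s['q'][5]
        for k in order[:2]: print(" turn u4deg",(np.degrees(rv[k])/4).round(2))
        Rt=c[order[0]]
    print(" shift",(Rt.inv().apply(np.array(pos)-s['tool_pos'])/100).round(3),"q6",s['q'][5].round(2))
E
cat > p.py <<'E'
from h import *
def cr(u,v,z): return pix2w("top",215+u/5,150+v/5,z)
A=cr(68,415,8);B=cr(390,468,8)
print(A,B,np.linalg.norm(A-B))
ey=(A-B)/np.linalg.norm(A-B); yaw=np.arctan2(ey[1],ey[0])-np.pi/2
ex=np.array([np.cos(yaw),np.sin(yaw),0])
O=(A+B)/2+70*ex; O[2]=0
print("O",O,"yaw",yaw,np.degrees(yaw))
print("tab est",cr(205,318,102))
for n,u,v in [("tabtop",22,0),]:
    X=O+22*ey; print(X)
for lab,c in dict(car=[(60,250),(112,248),(118,441),(67,441)],bar=[(232,238),(284,238),(268,490),(220,487)],s1=[(372,218),(425,188),(445,222),(397,255)],s2=[(532,294),(592,286),(602,330),(545,345)]).items():
    P=np.array([pix2w("top",320+u/5,150+v/5,dict(car=8,bar=12,s1=18,s2=18)[lab]) for u,v in c])
    print(lab,P.mean(0).round(1),[np.linalg.norm(P[i]-P[(i+1)%4]).round() for i in range(4)],np.degrees(np.arctan2(*(P[1]-P[0])[[1,0]])).round(1),np.degrees(np.arctan2(*(P[2]-P[1])[[1,0]])).round(1))
go(O+[0,0,250],yaw)
E
python3 p.py
```

```text
[418.32080384 197.66084112   8.        ] [388.20697235 -15.52777662   8.        ] 215.30496877968903
O [472.57581957  81.27591656   0.        ] yaw -0.14032602094059632 -8.04008875576058
tab est [476.13083188  95.56362294 102.        ]
[475.65287021 103.05966645   0.        ]
car [ 472.4 -161.     8. ] [np.float64(34.0), np.float64(127.0), np.float64(33.0), np.float64(126.0)] -86.6 -177.3
bar [ 462.5 -267.3   12. ] [np.float64(34.0), np.float64(166.0), np.float64(31.0), np.float64(164.0)] -88.8 176.8
s1 [ 557.7 -370.4   18. ] [np.float64(41.0), np.float64(26.0), np.float64(39.0), np.float64(29.0)] -59.3 -149.5
s2 [ 498.4 -473.7   18. ] [np.float64(40.0), np.float64(29.0), np.float64(39.0), np.float64(34.0)] -81.2 -167.7
 turn u4deg [-0.02  0.    7.94]
 turn u4deg [-1.000e-02 -3.000e-02 -3.706e+01]
 shift [ 1.411 -6.562 -0.195] q6 -0.12
```

{"name": "send_rows", "arguments": {"steps": [[[0,0,0],[0,0,1],0.7],[[0,0,0],[0,0,1],0.7],[[0,0,0],[0,0,1],0.7],[[0,0,0],[0,0,1],0.7],[[0,0,0],[0,0,1],0.7],[[0,0,0],[0,0,1],0.7],[[0,0,0],[0,0,1],0.7],[[0,0,0],[0,0,0.94],0.7],[[0.1,-0.43,0],[0,0,0],0.7],[[0.1,-0.43,0],[0,0,0],0.7],[[0.1,-0.43,0],[0,0,0],0.7],[[0.1,-0.43,0],[0,0,0],0.7],[[0.1,-0.43,0],[0,0,0],0.7],[[0.1,-0.43,0],[0,0,0],0.7],[[0.1,-0.43,0],[0,0,0],0.7],[[0.1,-0.43,0],[0,0,0],0.7],[[0.1,-0.43,0],[0,0,0],0.7],[[0.1,-0.43,0],[0,0,0],0.7],[[0.1,-0.43,0],[0,0,0],0.7],[[0.1,-0.43,0],[0,0,0],0.7]]}}

```text
clock: 2.1
tool_pos: [432.4, -53.4, 231.2]
orientation: [-3.142, 0.0, -0.141]
wrist_force: [0.6, 0.4, -0.1]
gripper_width: 0.703
gripper_force: 0.0
```

```bash
cat >> h.py <<'E'
O=np.array([472.6,81.3,0]); yaw=-0.1403
def F(x,y,z,O=O,yaw=yaw): return O+Ro.from_euler('z',yaw).apply([x,y,z])
E
python3 - <<'E'
from h import *
go(F(0,0,230),yaw)
print(env.camera_info("wrist"))
cv2.imwrite("pics/scene1.png",env.capture("scene")[:,:,::-1]); cv2.imwrite("pics/top1.png",env.capture("top")[:,:,::-1])
E
```

```text
turn u4deg [-0.    0.   -0.01]
 turn u4deg [ 0.    0.   44.99]
 shift [ 0.21  -1.39   0.012] q6 1.43
{'intrinsics': array([[298.96190371,   0.        , 323.30436785],
       [  0.        , 298.96190371, 199.69923901],
       [  0.        ,   0.        ,   1.        ]]), 'R': array([[-1.39048744e-01, -9.90285513e-01,  2.21470265e-04],
       [-9.37975635e-01,  1.31775487e-01,  3.20681976e-01],
       [-3.17595900e-01,  4.43826924e-02, -9.47186899e-01]]), 't': array([  7.54542825, 371.46073254, 519.51278277])}
```

{"name": "send_rows", "arguments": {"steps": [[[0.05,-0.35,0],[0,0,0],0.7],[[0.05,-0.35,0],[0,0,0],0.7],[[0.05,-0.35,0],[0,0,0],0.7],[[0.06,-0.34,0],[0,0,0],0.7],[[0,0,0],[0,0,0],0.7],[[0,0,0],[0,0,0],0.7]]}}

```text
clock: 2.8
tool_pos: [472.3, 79.2, 231.0]
orientation: [3.141, 0.001, -0.139]
wrist_force: [-1.0, -0.6, -0.1]
gripper_width: 0.699
gripper_force: 0.0
```

Run:
```python
from h import *
i=env.camera_info("wrist"); im=env.capture("wrist")[:,:,::-1]
go(F(0,0,230),yaw); print(-i["R"].T@i["t"])
im=im.copy(); cv2.imwrite("pics/w1raw.png",im)
for n,X in dict(fl=F(-70,107,8),fr=F(-70,-107,8),post=F(0,-17,102),tab=F(0,27,102),rail=F(-70,87,50)).items():
    u=w2pix("wrist",X,i); print(n,u.round(1)); cv2.drawMarker(im,tuple(int(a) for a in u.round()),(0,0,255),0,10)
cv2.imwrite("pics/w1.png",im)
```

```text
turn u4deg [0.01 0.02 0.  ]
 turn u4deg [-2.0e-02  2.0e-02 -4.5e+01]
 shift [ 0.002 -0.027  0.01 ] q6 1.73
[554.46445325  68.32372172 372.59400296]
fl [240.5 220.4]
fr [402.8 220.7]
post [339.3 190.7]
tab [292.8 190.6]
rail [248.2 234.2]
```

View pics/w1.png

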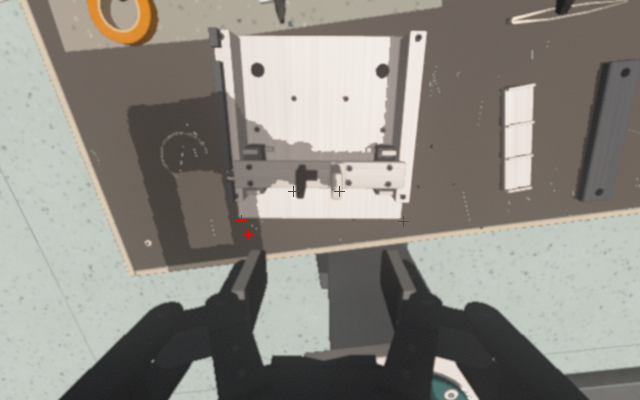

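Wrist view: the front edge matches the predicted corners, with the black tab near (301,180) and the post near (338,180). I'll zoom in on it.

Run:
```python
import cv2
im=cv2.imread("pics/w1raw.png")[140:230,220:420]
cv2.imwrite("pics/w1z.png",cv2.resize(im,None,fx=4,fy=4,interpolation=cv2.INTER_CUBIC))
```

```text
(no output)
```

View pics/w1z.png

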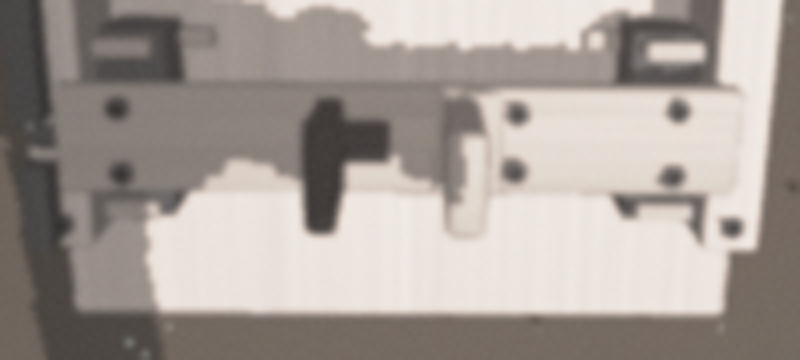

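```bash
cat > fit.py <<'E'
from h import *
from scipy.optimize import least_squares
def fit(obs,info,x0):
    def r(p):
        return np.concatenate([w2pix("wrist",F(*X,O=np.array([p[0],p[1],0]),yaw=p[2]),info)-uv for X,uv in obs])
    s=least_squares(r,x0,loss='soft_l1'); return s.x,r(s.x).reshape(-1,2).round(1)
E
python3 - <<'E'
from fit import *
i=env.camera_info("wrist")
Z=lambda u,v:np.array([220+u/4,140+v/4])
obs=[((-70,107,8),Z(75,312)),((-70,-107,8),Z(724,315)),((15,93,59),Z(58,80)),((15,-93,59),Z(745,90)),((-15,93,59),Z(56,190)),((-15,-93,59),Z(738,190)),
((-13,27,102),Z(303,234)),((-13,-17,102),Z(487,236))]
print(fit(obs,i,[472.6,81.3,-.14])); print(fit(obs[:6],i,[472.6,81.3,-.14])); print(fit(obs[2:],i,[472.6,81.3,-.14]))
E
```

```text
(array([ 4.77046985e+02,  8.10521554e+01, -1.50383560e-01]), array([[ 0.2, -1.5],
       [ 0.8, -0.6],
       [-1.5,  0.2],
       [ 2. , -0.4],
       [ 1.4, -0.1],
       [ 0.9,  1.7],
       [-3.9,  0.3],
       [-3.8,  0.3]]))
(array([ 4.77013918e+02,  8.20925904e+01, -1.48103157e-01]), array([[-0.4, -1.2],
       [ 0.1, -0.6],
       [-2.5,  0.6],
       [ 1. , -0.4],
       [ 0.5,  0.2],
       [ 0. ,  1.7]]))
(array([ 4.77206114e+02,  8.01351211e+01, -1.48234656e-01]), array([[-0.7,  0.1],
       [ 2.8, -0.8],
       [ 2.2, -0.2],
       [ 1.8,  1.3],
       [-2.9,  0.1],
       [-2.8, -0. ]]))
```

```bash
sed -i 's/^O=.*/O=np.array([476.5,81.5,0]); yaw=-0.148/' h.py
python3 - <<'E'
from h import *
Z=lambda u,v:np.array([220+u/4,140+v/4])
a=pix2w("wrist",*Z(303,234),102);b=pix2w("wrist",*Z(487,236),102)
R=Ro.from_euler('z',yaw).inv()
print(R.apply(a-O),R.apply(b-O))
go(F(0,-3,68),yaw)
E
```

```text
[-11.9656779   22.98220028 102.        ] [-12.09135756 -20.94159026 102.        ]
 turn u4deg [0.01 0.02 0.11]
 turn u4deg [-2.000e-02  2.000e-02 -4.489e+01]
 shift [ 0.04  -0.005  1.63 ] q6 1.73
```

{"name": "send_rows", "arguments": {"steps": [[[0.04,0,0.2],[0,0,0.11],0.9],[[0,0,0.3],[0,0,0],0.9],[[0,0,0.3],[0,0,0],0.9],[[0,0,0.3],[0,0,0],0.9],[[0,0,0.3],[0,0,0],0.9],[[0,0,0.23],[0,0,0],0.9],[[0,0,0],[0,0,0],0.9],[[0,0,0],[0,0,0],0.9]]}}

```text
clock: 3.65
tool_pos: [476.2, 77.8, 68.5]
orientation: [3.141, 0.001, -0.15]
wrist_force: [0.1, -0.2, 0.5]
gripper_width: 0.902
gripper_force: 0.0
```

Run:
```python
from h import *
go(F(0,-3.7,68),yaw)
cv2.imwrite("pics/w2.png",env.capture("wrist")[:,:,::-1])
```

```text
turn u4deg [ 0.    0.02 -0.02]
 turn u4deg [ 3.000e-02 -1.000e-02  4.498e+01]
 shift [-0.002  0.     0.005] q6 1.74
```

View pics/w2.png

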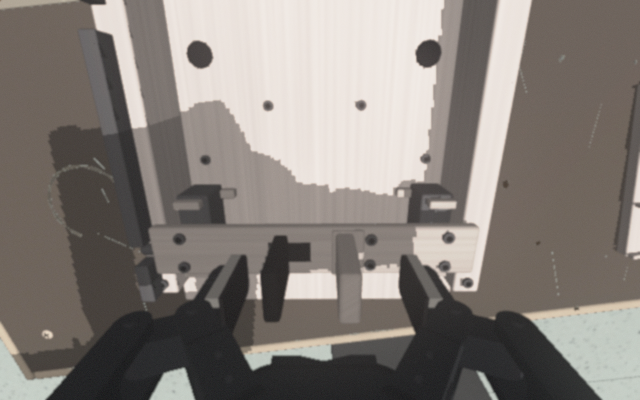

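Fingers straddle the tab and post, with the pinch point centred. I'll close them.

{"name": "send_rows", "arguments": {"steps": [[[0,0,0],[0,0,0],0.0],[[0,0,0],[0,0,0],0.0],[[0,0,0],[0,0,0],0.0],[[0,0,0],[0,0,0],0.0],[[0,0,0],[0,0,0],0.0],[[0,0,0],[0,0,0],0.0],[[0,0,0],[0,0,0],0.0],[[0,0,0],[0,0,0],0.0]]}}

```text
clock: 4.5
tool_pos: [477.9, 77.4, 70.3]
orientation: [3.14, -0.004, -0.147]
wrist_force: [-2.7, -11.0, 14.5]
gripper_width: 0.364
gripper_force: 60.4
```

{"name": "send_rows", "arguments": {"steps": [[[0,0.01,-0.01],[0,0,0],0.0],[[0.1,0,0],[0,0,0],0.0],[[0.12,0,0],[0,0,0],0.0],[[0.12,0,0],[0,0,0],0.0],[[0.12,0,0],[0,0,0],0.0],[[0.12,0,0],[0,0,0],0.0]]}}

```text
clock: 5.1
tool_pos: [534.3, 69.1, 70.4]
orientation: [-3.142, -0.0, -0.148]
wrist_force: [-3.7, -3.9, 7.0]
gripper_width: 0.372
gripper_force: 62.7
```

{"name": "send_rows", "arguments": {"steps": [[[0.12,0,0],[0,0,0],0.0],[[0.12,0,0],[0,0,0],0.0],[[0.12,0,0],[0,0,0],0.0],[[0.12,0,0],[0,0,0],0.0],[[0.1,0,0],[0,0,0],0.0],[[0.05,0,0],[0,0,0],0.0],[[0,0,0],[0,0,0],0.0],[[0,0,0],[0,0,0],0.0]]}}

```text
clock: 5.9
tool_pos: [594.8, 60.2, 70.3]
orientation: [-3.141, 0.002, -0.149]
wrist_force: [-6.8, -2.6, 10.2]
gripper_width: 0.369
gripper_force: 62.8
```

{"name": "send_rows", "arguments": {"steps": [[[0.02,0,0],[0,0,0],0.0],[[0.02,0,0],[0,0,0],0.0],[[0,0,0],[0,0,0],0.0],[[0,0,0],[0,0,0],0.0]]}}

```text
clock: 6.3
tool_pos: [594.9, 60.1, 70.3]
orientation: [3.141, 0.009, -0.148]
wrist_force: [-16.4, -0.1, 20.3]
gripper_width: 0.373
gripper_force: 62.5
```

At the stop. I'll release, rise, and check the latch and the rest of the bench.

{"name": "send_rows", "arguments": {"steps": [[[-0.02,0,0],[0,0,0],0.9],[[0,0,0],[0,0,0],0.9],[[0,0,0],[0,0,0],0.9],[[0,0,0],[0,0,0],0.9],[[0,0,-0.2],[0,0,0],0.9],[[0,0,-0.4],[0,0,0],0.9],[[0,0,-0.4],[0,0,0],0.9],[[-0.2,0,-0.4],[0,0,0],0.9],[[-0.4,0,-0.2],[0,0,0],0.9],[[-0.4,0,0],[0,0,0],0.9],[[0,0,0],[0,0,0],0.9]]}}

```text
clock: 7.4
tool_pos: [493.6, 75.0, 229.7]
orientation: [3.141, 0.004, -0.147]
wrist_force: [0.0, 0.4, -0.6]
gripper_width: 0.904
gripper_force: 0.0
```

Run:
```python
from h import *
i=env.camera_info("wrist"); im=env.capture("wrist")[:,:,::-1].copy(); cv2.imwrite("pics/w3raw.png",im); np.savez("w3.npz",**i)
cv2.imwrite("pics/w3.png",im); cv2.imwrite("pics/top2.png",env.capture("top")[:,:,::-1]);cv2.imwrite("pics/scene2.png",env.capture("scene")[:,:,::-1])
for n,X in dict(post=F(107,-21,102),tabout=F(107,23,102),fl=F(-70,107,8),fr=F(-70,-107,8),l1=F(-28,66,36),l2=F(-28,-66,36)).items(): print(n,w2pix("wrist",X,i).round(1))
```

```text
post [344.  90.]
tabout [291.9  90. ]
fl [240.2 232.8]
fr [400.6 233. ]
l1 [265.2 211. ]
l2 [375.1 211.1]
```

View pics/w3.png

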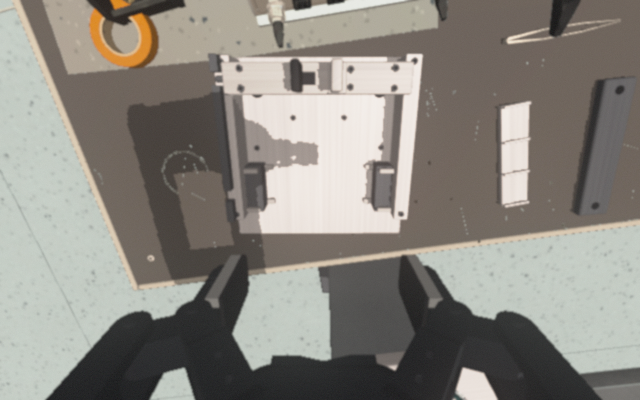

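Slide is fully back; tab–post gap is 53 px (full-out prediction 52), so it latched. The carrier (515,153) and bar (605,145) lie along world x.

Run:
```python
from h import *
go([430,-161,230],0.05)
```

```text
turn u4deg [ 0.   -0.02 -2.84]
 turn u4deg [-4.000e-02 -0.000e+00  4.216e+01]
 shift [-0.816  2.316 -0.003] q6 1.73
```

View pics/scene2.png

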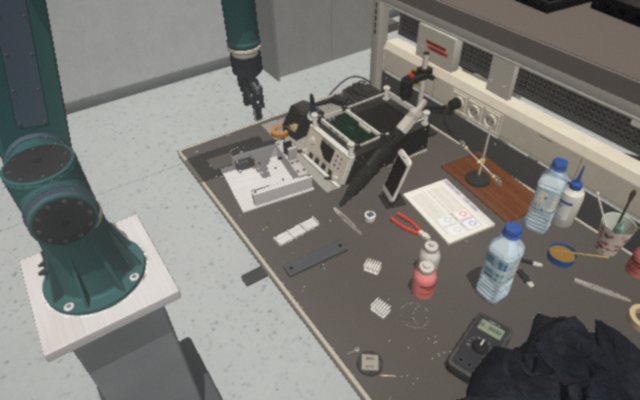

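The scene view shows just two sinks, at (372,267) and (380,307). Moving over the carrier.

{"name": "send_rows", "arguments": {"steps": [[[0,0,0],[0,0,-0.95],0.6],[[0,0,0],[0,0,-0.95],0.6],[[0,0,0],[0,0,-0.94],0.6],[[-0.14,0.39,0],[0,0,0],0.6],[[-0.14,0.39,0],[0,0,0],0.6],[[-0.14,0.39,0],[0,0,0],0.6],[[-0.13,0.39,0],[0,0,0],0.6],[[-0.13,0.38,0],[0,0,0],0.6],[[-0.13,0.38,0],[0,0,0],0.6],[[0,0,0],[0,0,0],0.6],[[0,0,0],[0,0,0],0.6]]}}

```text
clock: 8.65
tool_pos: [430.7, -162.6, 229.1]
orientation: [-3.141, -0.0, 0.047]
wrist_force: [0.2, 0.1, -0.3]
gripper_width: 0.602
gripper_force: 0.0
```

```bash
cat >> h.py <<'E'
def blob(name,im,info,mask,z,near,roi=None):
    """minAreaRect of the mask component nearest a world guess, mapped to plane z"""
    n,l,st,c=cv2.connectedComponentsWithStats(mask.astype(np.uint8)); u=w2pix(name,near,info)
    ok=[k for k in range(1,n) if st[k,4]>60]; k=min(ok,key=lambda k:np.linalg.norm(c[k]-u))
    cs,_=cv2.findContours((l==k).astype(np.uint8),cv2.RETR_EXTERNAL,cv2.CHAIN_APPROX_NONE)
    P=np.array([pix2w(name,*p[0],z,info) for p in cs[0]])[:,:2].astype(np.float32)
    (cx,cy),(w,h),a=cv2.minAreaRect(P)
    return (cx,cy),(w,h),a,st[k]
E
python3 - <<'E'
from h import *
print(env.sense()['tool_pos'])
i=env.camera_info("wrist"); im=env.capture("wrist").copy(); cv2.imwrite("pics/w4.png",im[:,:,::-1])
np.savez("w4.npz",**i)
g=cv2.cvtColor(im,cv2.COLOR_RGB2GRAY)
u=w2pix("wrist",[472,-161,8],i); print(u,g[int(u[1]),int(u[0])])
for th in (130,150,170): print(blob("wrist",im,i,g>th,8,[472,-161,8]))
u=w2pix("wrist",[463,-267,12],i); v=im[int(u[1])-4:int(u[1])+4,int(u[0])-4:int(u[0])+4].reshape(-1,3).mean(0); print(u,v)
E
```

```text
[ 430.66814894 -162.62735655  229.07882614]
[323.85684689 135.24318767] 235
((471.2182312011719, -159.6009063720703), (132.54391479492188, 34.534385681152344), 2.925170660018921, array([ 308,   76,   30,  114, 3125], dtype=int32))
((473.1802673339844, -158.78073120117188), (128.80902099609375, 33.28293228149414), 3.533820629119873, array([ 308,   76,   29,  111, 3024], dtype=int32))
((473.31231689453125, -159.20652770996094), (126.47763061523438, 32.47943878173828), 3.3974721431732178, array([ 308,   77,   29,  109, 2868], dtype=int32))
[411.98071744 147.59448932] [114.921875 111.546875 111.53125 ]
```

View pics/w4.png

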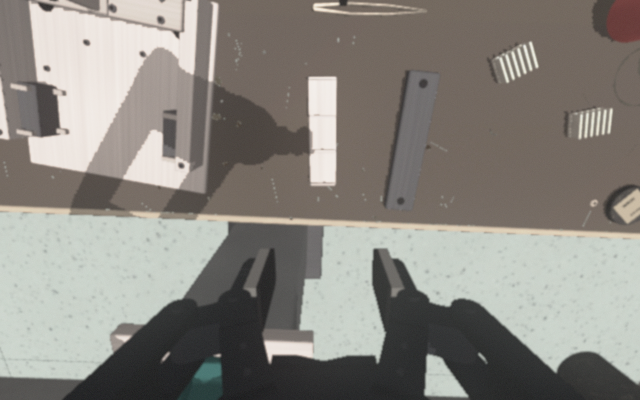

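Carrier at (322,131), clean 127×32.5 mm fit; bar at (410,140); sinks at (515,62) and (590,123). Going down to the carrier.

Run:
```python
from h import *
go([473,-159.2,10],0.059)
```

```text
turn u4deg [-0.01 -0.   -0.15]
 turn u4deg [-0.000e+00  2.000e-02  4.485e+01]
 shift [4.250e-01 1.000e-03 2.191e+00] q6 1.01
```

{"name": "send_rows", "arguments": {"steps": [[[0.2,0,0.2],[0,0,-0.15],0.6],[[0.225,0,0.4],[0,0,0],0.6],[[0,0,0.4],[0,0,0],0.6],[[0,0,0.4],[0,0,0],0.6],[[0,0,0.4],[0,0,0],0.6],[[0,0,0.25],[0,0,0],0.6],[[0,0,0.14],[0,0,0],0.6],[[0,0,0.03],[0,0,0],0.6],[[0,0,0.03],[0,0,0],0.6],[[0,0,0],[0,0,0],0.6],[[0,0,0],[0,0,0],0.6]]}}

```text
clock: 9.8
tool_pos: [473.1, -158.9, 5.1]
orientation: [3.141, -0.001, 0.061]
wrist_force: [0.7, -0.1, 0.4]
gripper_width: 0.6
gripper_force: 0.0
```

{"name": "send_rows", "arguments": {"steps": [[[0,0,0.02],[0,0,0],0.6],[[0,0,0],[0,0,0],0.6],[[0,0,0],[0,0,0],0.0],[[0,0,0],[0,0,0],0.0],[[0,0,0],[0,0,0],0.0],[[0,0,0],[0,0,0],0.0],[[0,0,0],[0,0,0],0.0]]}}

```text
clock: 10.5
tool_pos: [472.4, -159.0, 2.9]
orientation: [3.141, -0.0, 0.06]
wrist_force: [-0.7, 0.3, 7.2]
gripper_width: 0.345
gripper_force: 58.7
```

{"name": "send_rows", "arguments": {"steps": [[[0,0,-0.1],[0,0,0],0.0],[[0,0,-0.2],[0,0,0],0.0],[[0,0,-0.2],[0,0,-0.9],0.0],[[0,0,-0.2],[0,0,-1],0.0],[[0,0,-0.2],[0,0,-1],0.0],[[0,0,-0.2],[0,0,-1],0.0],[[0,0,-0.2],[0,0,-1],0.0],[[0,0,-0.2],[0,0,-1],0.0],[[0,0,-0.2],[0,0,-1],0.0],[[0,0,0],[0,0,-1],0.0],[[0,0,0],[0,0,-1],0.0],[[0,0,0],[0,0,-1],0.0],[[0,0,0],[0,0,-1],0.0],[[0,0,0],[0,0,-1],0.0],[[0,0,0],[0,0,-1],0.0],[[0,0,0],[0,0,-1],0.0],[[0,0,0],[0,0,-1],0.0],[[0,0,0],[0,0,-1],0.0],[[0,0,0],[0,0,-1],0.0],[[0,0,0],[0,0,-1],0.0]]}}

```text
clock: 12.5
tool_pos: [471.8, -158.7, 172.7]
orientation: [-3.141, -0.0, 1.313]
wrist_force: [-0.1, 0.5, -1.6]
gripper_width: 0.343
gripper_force: 59.9
```

Run:
```python
from h import *
print(env.sense()['gripper_width'],env.sense()['gripper_force'])
go(F(0,0,120),yaw+np.pi/2)
# refine the fixture from w3: ledge/plate edges
d=np.load("w3.npz"); i={k:d[k] for k in d}; g=cv2.imread("pics/w3raw.png",0)
print("plate front col280,360:",[list(g[224:242,c]) for c in (300,360)], w2pix("wrist",F(-70,0,8),i))
print("ledge inner L row190 c255-275",list(g[187,255:276]),"R c365-385",list(g[187,365:386]), "row200",list(g[200,365:386]))
print(w2pix("wrist",F(-14,66,36),i),w2pix("wrist",F(-14,-66,36),i))
```

```text
0.34343919327892963 59.87123787403107
 turn u4deg [-0.01 -0.   -1.57]
 turn u4deg [-0.000e+00  1.000e-02  4.343e+01]
 shift [ 2.383 -0.308  0.527] q6 -0.21
plate front col280,360: [[np.uint8(229), np.uint8(229), np.uint8(229), np.uint8(228), np.uint8(228), np.uint8(228), np.uint8(228), np.uint8(228), np.uint8(215), np.uint8(169), np.uint8(126), np.uint8(111), np.uint8(112), np.uint8(109), np.uint8(109), np.uint8(111), np.uint8(111), np.uint8(111)], [np.uint8(229), np.uint8(230), np.uint8(229), np.uint8(230), np.uint8(229), np.uint8(230), np.uint8(230), np.uint8(228), np.uint8(211), np.uint8(164), np.uint8(123), np.uint8(110), np.uint8(110), np.uint8(109), np.uint8(109), np.uint8(108), np.uint8(109), np.uint8(109)]] [320.4154656  232.86709331]
ledge inner L row190 c255-275 [np.uint8(82), np.uint8(93), np.uint8(101), np.uint8(107), np.uint8(109), np.uint8(108), np.uint8(104), np.uint8(92), np.uint8(79), np.uint8(72), np.uint8(90), np.uint8(144), np.uint8(204), np.uint8(225), np.uint8(230), np.uint8(231), np.uint8(231), np.uint8(232), np.uint8(231), np.uint8(231), np.uint8(229)] R c365-385 [np.uint8(218), np.uint8(179), np.uint8(155), np.uint8(155), np.uint8(154), np.uint8(145), np.uint8(124), np.uint8(90), np.uint8(76), np.uint8(79), np.uint8(96), np.uint8(111), np.uint8(120), np.uint8(119), np.uint8(119), np.uint8(121), np.uint8(120), np.uint8(119), np.uint8(118), np.uint8(118), np.uint8(118)] row200 [np.uint8(209), np.uint8(206), np.uint8(184), np.uint8(149), np.uint8(132), np.uint8(118), np.uint8(97), np.uint8(79), np.uint8(75), np.uint8(88), np.uint8(105), np.uint8(116), np.uint8(118), np.uint8(117), np.uint8(118), np.uint8(118), np.uint8(119), np.uint8(115), np.uint8(118), np.uint8(116), np.uint8(117)]
[264.44506162 199.93246368] [375.82135745 200.08006674]
```

```bash
sed -i 's/^O=.*/O=np.array([476.3,82.4,0]); yaw=-0.148/' h.py
python3 - <<'E'
from h import *
go(F(0,-0.8,40),yaw+np.pi/2)
E
```

```text
turn u4deg [-0.01 -0.   -1.57]
 turn u4deg [-0.000e+00  1.000e-02  4.343e+01]
 shift [ 2.383 -0.311  1.327] q6 -0.21
```

{"name": "send_rows", "arguments": {"steps": [[[0,0,0],[0,0,-0.8],0.0],[[0,0,0],[0,0,-0.77],0.0],[[0.3,-0.04,0],[0,0,0],0.0],[[0.3,-0.04,0],[0,0,0],0.0],[[0.3,-0.04,0],[0,0,0],0.0],[[0.3,-0.04,0],[0,0,0],0.0],[[0.3,-0.04,0],[0,0,0],0.0],[[0.3,-0.04,0],[0,0,0],0.0],[[0.3,-0.04,0],[0,0,0],0.0],[[0.283,-0.031,0],[0,0,0],0.0],[[0,0,0.3],[0,0,0],0.0],[[0,0,0.3],[0,0,0],0.0],[[0,0,0.3],[0,0,0],0.0],[[0,0,0.3],[0,0,0],0.0],[[0,0,0],[0,0,0],0.0],[[0,0,0],[0,0,0],0.0]]}}

```text
clock: 14.1
tool_pos: [476.9, 81.4, 52.6]
orientation: [-3.14, 0.0, 1.42]
wrist_force: [0.4, 1.0, -0.5]
gripper_width: 0.343
gripper_force: 60.0
```

Run:
```python
from h import *
go(F(0,-0.8,12),yaw+np.pi/2); print(env.sense()['gripper_width'])
cv2.imwrite("pics/w5.png",env.capture("wrist")[:,:,::-1])
```

```text
turn u4deg [-0.02  0.   -0.04]
 turn u4deg [0.000e+00 3.000e-02 4.496e+01]
 shift [ 0.001 -0.008  0.406] q6 0.18
0.34330441659247113
```

View pics/w5.png

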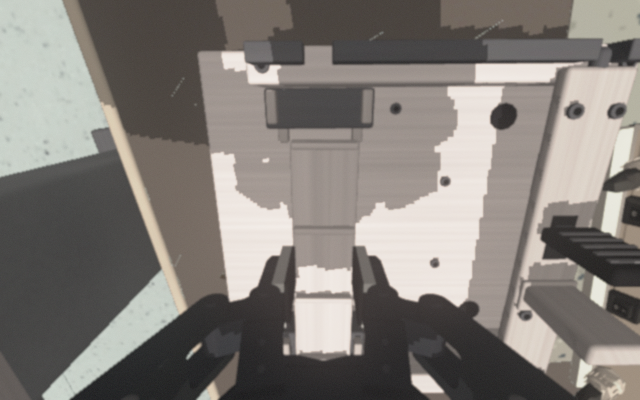

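Carrier above the nest with its far end at (291–360,141); ledge block at (266–374,127). It looks slightly off towards +x, so I'll compute by how much.

Run:
```python
from h import *
R=Ro.from_euler('z',yaw).inv()
for n,u,v,z in [("L1",266,128,36),("L2",374,128,36),("L1t",266,89,36),("L2t",372,89,36),("c1",291,142,60),("c2",360,142,60),("m1",294,228,60),("m2",357,228,60)]: print(n,R.apply(pix2w("wrist",u,v,z)-O).round(1))
im=cv2.imread("pics/w5.png"); cv2.imwrite("pics/w5z.png",cv2.resize(im[75:240,230:400],None,fx=3.5,fy=3.5,interpolation=cv2.INTER_CUBIC))
```

```text
L1 [-27.5  67.8  36. ]
L2 [28.6 67.7 36. ]
L1t [-26.3  86.8  36. ]
L2t [26.6 86.7 36. ]
c1 [-12.3  63.9  60. ]
c2 [18.6 63.8 60. ]
m1 [-12.3  21.8  60. ]
m2 [18.7 21.8 60. ]
```

View pics/w5z.png

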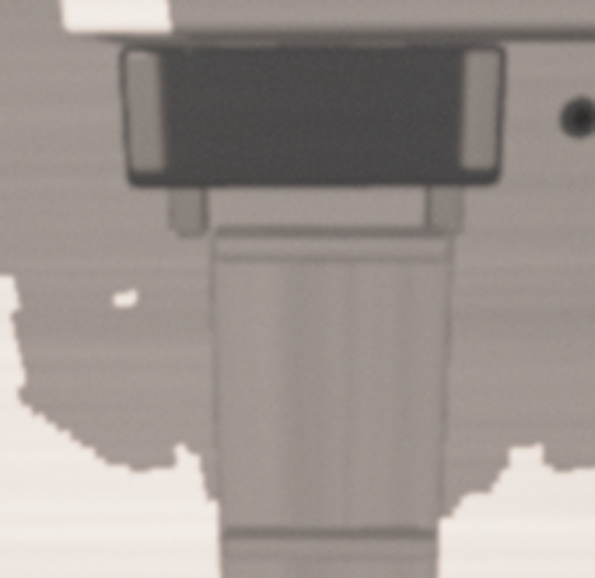

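Relative to the ledges in the same image, the carrier is +2.7 mm in x and −0.9 mm in y. I'll correct that and lower.

{"name": "send_rows", "arguments": {"steps": [[[0.01,-0.025,0],[0,0,0],0.0],[[0,0,0.15],[0,0,0],0.0],[[0,0,0.1],[0,0,0],0.0],[[0,0,0.05],[0,0,0],0.0],[[0,0,0.05],[0,0,0],0.0],[[0,0,0.03],[0,0,0],0.0],[[0,0,0.02],[0,0,0],0.0],[[0,0,0],[0,0,0],0.0],[[0,0,0],[0,0,0],0.0]]}}

```text
clock: 15.05
tool_pos: [475.1, 82.8, 12.4]
orientation: [3.142, -0.0, 1.42]
wrist_force: [-0.1, -0.4, -1.4]
gripper_width: 0.348
gripper_force: 60.0
```

{"name": "send_rows", "arguments": {"steps": [[[0,0,0.01],[0,0,0],0.0],[[0,0,0.01],[0,0,0],0.0],[[0,0,0],[0,0,0],0.0],[[0,0,0],[0,0,0],0.55],[[0,0,0],[0,0,0],0.55],[[0,0,0],[0,0,0],0.55]]}}

```text
clock: 15.65
tool_pos: [475.1, 82.8, 10.3]
orientation: [3.141, -0.0, 1.42]
wrist_force: [-0.5, -0.0, -0.4]
gripper_width: 0.553
gripper_force: 0.0
```

Run:
```python
from h import *
print(env.sense()['tool_pos'],env.sense()['gripper_width'])
g=cv2.cvtColor(env.capture("wrist"),cv2.COLOR_RGB2GRAY); cv2.imwrite("pics/w6.png",g)
i=env.camera_info("wrist")
for X in [(-16,63,16),(16,63,16),(-19,60,15),(19,60,15),(-28,66,36),(28,66,36)]: print(X,w2pix("wrist",F(*X),i).round(1))
for r in (60,100,140,160): print(r,' '.join(map(str,g[r,220:420:2])))
```

```text
[475.14614395  82.7674154   10.32042032] 0.5527012707336403
(-16, 63, 16) [289.8 145.7]
(16, 63, 16) [360.5 145.6]
(-19, 60, 15) [283.8 152. ]
(19, 60, 15) [366.5 151.8]
(-28, 66, 36) [253.  145.8]
(28, 66, 36) [398.  145.5]
60 173 223 231 233 233 228 168 113 110 101 90 98 109 110 83 70 127 150 149 150 150 149 151 149 151 149 151 150 151 148 149 151 149 149 150 148 150 150 149 148 147 150 149 149 149 148 149 150 148 149 151 149 149 148 149 149 148 147 148 147 148 147 149 148 147 147 149 147 148 146 146 148 148 148 148 149 146 149 148 147 149 147 148 147 147 147 147 147 146 146 148 147 145 147 148 148 148 146 148 147
100 153 153 153 154 153 153 154 154 153 154 156 153 154 152 139 196 217 217 216 161 129 109 88 78 77 78 76 75 74 76 74 75 75 73 75 76 75 73 76 74 75 76 75 72 75 75 74 74 75 72 75 73 72 74 72 73 74 73 73 73 72 73 73 74 72 74 75 73 74 75 74 73 75 77 73 76 75 74 76 75 82 97 125 136 135 135 133 130 114 138 151 147 148 148 146 148 148 147 148 148
140 153 153 153 154 152 154 154 152 152 153 154 153 154 154 152 151 126 85 71 72 69 70 71 71 73 69 69 71 71 73 71 70 74 76 71 72 71 70 68 69 70 68 70 69 69 70 68 70 69 73 71 73 74 71 72 71 70 71 69 71 74 72 70 70 69 72 72 70 74 78 84 82 72 77 79 81 80 80 76 84 84 85 85 85 83 88 105 135 147 149 148 148 148 149 146 148 149 147 148 147
160 151 152 152 152 152 152 151 152 151 154 150 152 151 152 151 152 150 151 151 153 153 152 150 152 151 153 153 153 152 152 152 152 152 150 152 146 144 151 151 154 153 153 154 156 154 150 147 146 144 147 146 146 150 152 148 146 148 151 152 150 149 152 145 144 147 148 149 148 148 139 146 151 151 152 152 150 151 150 151 151 151 151 152 148 151 149 150 151 152 152 149 151 151 150 151 150 149 149 151 150
```

Carrier is down, centred to within about 1 mm. Heading for the sinks.

{"name": "send_rows", "arguments": {"steps": [[[0,0,-0.2],[0,0,0],0.6],[[0,0,-0.4],[0,0,0],0.6],[[0,0,-0.4],[0,0,0],0.6],[[0,0,-0.4],[0,0,1],0.6],[[0,0,-0.4],[0,0,1],0.6],[[0,0,-0.4],[0,0,1],0.6],[[0,0,0],[0,0,1],0.6],[[0,0,0],[0,0,1],0.6],[[0,0,0],[0,0,1],0.6],[[0,0,0],[0,0,1],0.6],[[0,0,0],[0,0,1],0.6],[[0,0,0],[0,0,1],0.6],[[0,0,0],[0,0,1],0.6],[[0,0,0],[0,0,1],0.6],[[0,0,0],[0,0,1],0.6],[[0,0,0],[0,0,1],0.6],[[0,0,0],[0,0,1],0.6],[[0,0,0],[0,0,1],0.6],[[0,0,0],[0,0,0.3],0.6]]}}

```text
clock: 17.6
tool_pos: [474.8, 82.8, 230.1]
orientation: [-3.141, 0.0, 0.35]
wrist_force: [-0.1, 0.0, 0.4]
gripper_width: 0.596
gripper_force: 0.0
```

```bash
sed -i 's/^O=.*/O=np.array([474.6,82.8,0]); yaw=-0.148/' h.py
python3 - <<'E'
from h import *
cv2.imwrite("pics/w7.png",env.capture("wrist")[:,:,::-1])
go([486,-437,230],0.35)
E
```

```text
turn u4deg [-0.    0.01  0.01]
 turn u4deg [-1.000e-02 -0.000e+00 -4.499e+01]
 shift [-1.677e+00  4.920e+00  2.000e-03] q6 1.25
```

{"name": "send_rows", "arguments": {"steps": [[[-0.13,0.38,0],[0,0,0],0.65],[[-0.13,0.38,0],[0,0,0],0.65],[[-0.13,0.38,0],[0,0,0],0.65],[[-0.13,0.38,0],[0,0,0],0.65],[[-0.13,0.38,0],[0,0,0],0.65],[[-0.13,0.38,0],[0,0,0],0.65],[[-0.13,0.38,0],[0,0,0],0.65],[[-0.13,0.38,0],[0,0,0],0.65],[[-0.13,0.38,0],[0,0,0],0.65],[[-0.13,0.38,0],[0,0,0],0.65],[[-0.13,0.38,0],[0,0,0],0.65],[[-0.13,0.37,0],[0,0,0],0.65],[[-0.12,0.37,0],[0,0,0],0.65],[[0,0,0],[0,0,0],0.65],[[0,0,0],[0,0,0],0.65]]}}

```text
clock: 19.15
tool_pos: [486.4, -437.5, 229.6]
orientation: [-3.14, 0.0, 0.351]
wrist_force: [0.0, 0.4, 0.1]
gripper_width: 0.648
gripper_force: 0.0
```

```bash
cat > sinks.py <<'E'
from h import *
import sys
i=env.camera_info("wrist"); im=env.capture("wrist"); cv2.imwrite(sys.argv[1],im[:,:,::-1])
print(env.sense()['tool_pos'])
hsv=cv2.cvtColor(im,cv2.COLOR_RGB2HSV)
m=((hsv[...,1]<45)&(hsv[...,2]>150)).astype(np.uint8)
m=cv2.morphologyEx(m,cv2.MORPH_CLOSE,np.ones((7,7)))
for g in ([557.7,-370.4,18],[498.4,-473.7,18]): print(w2pix("wrist",g,i).round(),blob("wrist",im,i,m,18,g))
E
python3 sinks.py pics/w8.png
```

```text
[ 486.42297446 -436.33301595  229.67346403]
[289.  92.] ((561.132568359375, -369.2117004394531), (30.785051345825195, 38.51695251464844), 30.9698429107666, array([270,  71,  39,  33, 988], dtype=int32))
[355. 172.] ((505.204833984375, -470.53179931640625), (39.107948303222656, 37.71888732910156), 13.663013458251953, array([338, 150,  34,  34, 846], dtype=int32))
```

View pics/w8.png

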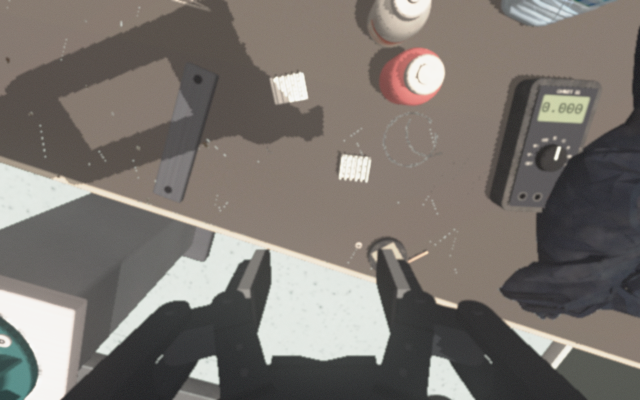

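Sinks at (290,88) and (355,168), both fins up; pink bottle at (412,76). I'll hover with the camera straight over sink A and measure finely.

Run:
```python
from h import *
go([490.7,-411.2,150],0.54)
```

```text
turn u4deg [-0.03  0.   -2.69]
 turn u4deg [0.000e+00 4.000e-02 4.231e+01]
 shift [ 0.166 -0.194  0.797] q6 0.38
```

{"name": "send_rows", "arguments": {"steps": [[[0,0,0.2],[0,0,-0.9],0.65],[[0,0,0.2],[0,0,-0.9],0.65],[[0,0,0.2],[0,0,-0.89],0.65],[[0.166,-0.194,0.2],[0,0,0],0.65],[[0,0,0],[0,0,0],0.65],[[0,0,0],[0,0,0],0.65]]}}

```text
clock: 19.8
tool_pos: [491.1, -409.9, 150.1]
orientation: [-3.14, 0.0, 0.542]
wrist_force: [0.9, 0.0, -0.3]
gripper_width: 0.65
gripper_force: 0.0
```

```bash
python3 sinks.py pics/w9.png
python3 - <<'E'
import cv2,numpy as np
im=cv2.imread("pics/w9.png"); g=cv2.cvtColor(im,cv2.COLOR_BGR2GRAY)
for r in range(70,125,3): print(r,''.join(f"{v//10:3d}" for v in g[r,290:350:2]))
E
```

```text
[ 491.60963824 -411.25534807  151.00380192]
[324. 105.] ((560.9007568359375, -367.9790954589844), (29.686115264892578, 36.71255874633789), 31.11205291748047, array([ 303,   82,   43,   37, 1503], dtype=int32))
[383. 216.] ((515.5655517578125, -466.80999755859375), (60.58445739746094, 38.55751419067383), 14.488385200500488, array([ 360,  167,   46,   64, 1315], dtype=int32))
70  12 12 13 13 13 12 13 13 12 12 13 12 13 13 13 13 12 13 13 13 13 13 13 13 13 12 13 13 13 13
73  11 12 13 12 12 12 12 13 12 12 12 12 13 13 13 13 12 13 13 12 13 13 13 12 12 12 12 13 13 12
76  10 12 13 12 13 12 12 13 13 13 13 13 13 13 13 13 13 13 13 13 13 13 12 13 13 13 13 13 13 12
79   8  9 11 12 12 12 11 12 13 12 11 12 13 12 13 12 11 12 13 12 11 12 13 12 11 12 12 13 13 12
82   8  8  9 12 12 10 11 17 14 11 12 15 13 10 12 15 12 10 14 14 12 12 14 11 10 12 14 13 12 13
85   8  9  9  9 12 12 13 24 24 24 24 24 24 24 24 24 24 23 24 24 24 21 24 24 23 22 24 22 13 13
88   8  9  9  9  9 11 14 24 24 24 24 24 24 23 24 24 24 24 24 24 24 24 24 24 23 24 24 23 13 13
91   9  8  8  9  9  9 13 24 24 24 23 24 24 24 24 24 24 24 24 24 2
[... 371 characters left out ...]
24 24 24 22 24 24 24 24 24 19 12 13
106   9  8  9  9  9  9 10 19 19 21 23 24 24 23 24 24 24 22 24 24 24 24 24 24 23 24 24 20 12 13
109   9  9  8  8  9  9 10 19 18 21 23 24 24 24 24 24 24 24 24 24 23 24 24 24 24 24 24 19 13 13
112   8  8  9  9  9  9 10 18 18 20 21 24 24 24 24 24 24 24 24 24 24 24 24 23 21 23 24 17 12 13
115   8  9  9  9  9  9 10 18 16 18 19 19 22 24 24 24 24 24 24 24 24 24 24 24 24 24 24 13  9 11
118   8  8  8  8  9  9  8 10  9  9  9 10  9  9 11 12 12 13 16 14 13 13 13 10  9 12 12  9  9  9
121   8  9  9  8  8  8  8  9  9  9  9  9  9  9  9  9 11 12 11 12 11  9  9  9  9  9  9  9  9 10
124   8  8  9  8  8  8  9  9  9  9  9  9  9  9  9  9  9  8  9  9  9  9  9  9  9  9  9  9  9 10
```

Run:
```python
from h import *
go([560.9,-368,4],0.543)
```

```text
turn u4deg [ 0.01 -0.   -0.02]
 turn u4deg [-0.000e+00 -2.000e-02  4.498e+01]
 shift [ 0.817 -0.012  1.47 ] q6 0.23
```

{"name": "send_rows", "arguments": {"steps": [[[0.2,0,0.1],[0,0,0],0.68],[[0.3,-0.006,0.2],[0,0,0],0.68],[[0.317,-0.006,0.3],[0,0,0],0.68],[[0,0,0.3],[0,0,0],0.68],[[0,0,0.3],[0,0,0],0.68],[[0,0,0.2],[0,0,0],0.68],[[0,0,0.07],[0,0,0],0.68],[[0,0,0],[0,0,0],0.68],[[0,0,0],[0,0,0],0.68],[[0,0,0],[0,0,0],0.0],[[0,0,0],[0,0,0],0.0],[[0,0,0],[0,0,0],0.0],[[0,0,0],[0,0,0],0.0],[[0,0,0],[0,0,0],0.0],[[0,0,0],[0,0,0],0.0]]}}

```text
clock: 21.35
tool_pos: [561.7, -369.8, 5.2]
orientation: [3.139, -0.001, 0.539]
wrist_force: [-0.2, -0.1, 6.6]
gripper_width: 0.384
gripper_force: 60.5
```

{"name": "send_rows", "arguments": {"steps": [[[0,0,-0.1],[0,0,0],0.0],[[0,0,-0.2],[0,0,0],0.0],[[0,0,-0.3],[0,0,0],0.0],[[0,0,-0.3],[0,0,-0.66],0.0],[[0,0,-0.3],[0,0,-1],0.0],[[0,0,-0.2],[0,0,-1],0.0],[[0,0,0],[0,0,-1],0.0],[[0,0,0],[0,0,-1],0.0],[[0,0,0],[0,0,-1],0.0],[[0,0,0],[0,0,-1],0.0],[[0,0,0],[0,0,-1],0.0],[[0,0,0],[0,0,-1],0.0],[[0,0,0],[0,0,-1],0.0],[[0,0,0],[0,0,-1],0.0],[[0,0,0],[0,0,-1],0.0],[[0,0,0],[0,0,-1],0.0],[[0,0,0],[0,0,0],0.0]]}}

```text
clock: 23.05
tool_pos: [560.5, -368.8, 144.0]
orientation: [3.141, 0.0, 1.424]
wrist_force: [-0.1, 0.6, -0.1]
gripper_width: 0.386
gripper_force: 59.7
```

Run:
```python
from h import *
go(F(0,41,60),yaw+np.pi/2); print(env.sense()['gripper_width'])
```

```text
turn u4deg [0.   0.   0.02]
 turn u4deg [-0.000e+00  1.000e-02 -4.498e+01]
 shift [ 4.75  -1.516  0.84 ] q6 -0.54
0.3861910248372248
```

{"name": "send_rows", "arguments": {"steps": [[[0.34,-0.108,0],[0,0,0],0.0],[[0.34,-0.108,0],[0,0,0],0.0],[[0.34,-0.108,0],[0,0,0],0.0],[[0.34,-0.108,0],[0,0,0],0.0],[[0.34,-0.108,0],[0,0,0],0.0],[[0.34,-0.108,0],[0,0,0],0.0],[[0.34,-0.108,0],[0,0,0],0.0],[[0.34,-0.108,0],[0,0,0],0.0],[[0.34,-0.108,0],[0,0,0],0.0],[[0.34,-0.108,0],[0,0,0],0.0],[[0.34,-0.108,0],[0,0,0],0.0],[[0.34,-0.108,0],[0,0,0],0.0],[[0.34,-0.11,0],[0,0,0],0.0],[[0.33,-0.11,0],[0,0,0],0.0],[[0,0,0.2],[0,0,0],0.0],[[0,0,0.3],[0,0,0],0.0],[[0,0,0.3],[0,0,0],0.0],[[0,0,0],[0,0,0],0.0],[[0,0,0],[0,0,0],0.0]]}}

```text
clock: 24.95
tool_pos: [480.2, 123.3, 63.7]
orientation: [-3.141, 0.0, 1.422]
wrist_force: [-0.4, -0.2, 0.4]
gripper_width: 0.382
gripper_force: 59.8
```

Run:
```python
from h import *
go(F(0,41,22),yaw+np.pi/2); s=env.sense(); print(s['gripper_width'])
i=env.camera_info("wrist"); cv2.imwrite("pics/w10.png",env.capture("wrist")[:,:,::-1])
im=cv2.imread("pics/w10.png",0)
for n,X in dict(rib1=F(0,60,21),rib2=F(0,63,21),ledge=F(0,66,36),rib20=F(0,21.5,21)).items(): print(n,w2pix("wrist",X,i).round(1))
print([f"{r}:{v//1}" for r,v in zip(range(90,240,2),im[90:240:2,324])])
```

```text
turn u4deg [-0.02  0.   -0.01]
 turn u4deg [0.000e+00 2.000e-02 4.499e+01]
 shift [0.002 0.004 0.417] q6 0.26
0.38195861305639034
rib1 [323.6 201.8]
rib2 [323.6 197.4]
ledge [323.6 200.5]
rib20 [323.5 254.2]
['90:73', '92:68', '94:70', '96:71', '98:72', '100:69', '102:70', '104:67', '106:70', '108:71', '110:70', '112:69', '114:71', '116:71', '118:73', '120:73', '122:74', '124:117', '126:144', '128:151', '130:143', '132:112', '134:106', '136:109', '138:117', '140:142', '142:148', '144:147', '146:146', '148:146', '150:144', '152:148', '154:150', '156:148', '158:144', '160:145', '162:145', '164:150', '166:147', '168:115', '170:79', '172:78', '174:78', '176:76', '178:77', '180:76', '182:76', '184:77', '186:77', '188:78', '190:77', '192:78', '194:79', '196:81', '198:123', '200:147', '202:149', '204:148', '206:148', '208:147', '210:146', '212:148', '214:148', '216:147', '218:149', '220:148', '222:147', '224:148', '226:152', '228:222', '230:235', '232:208', '234:150', '236:176', '238:181']
```

{"name": "send_rows", "arguments": {"steps": [[[0,0,0.15],[0,0,0],0.0],[[0,0,0.15],[0,0,0],0.0],[[0,0,0.07],[0,0,0],0.0],[[0,0,0.03],[0,0,0],0.0],[[0,0,0.015],[0,0,0],0.0],[[0,0,0],[0,0,0],0.0],[[0,0,0],[0,0,0],0.0]]}}

```text
clock: 25.7
tool_pos: [480.9, 123.3, 22.4]
orientation: [3.141, -0.0, 1.423]
wrist_force: [0.0, -0.5, 0.2]
gripper_width: 0.386
gripper_force: 59.9
```

{"name": "send_rows", "arguments": {"steps": [[[0,0,0.01],[0,0,0],0.0],[[0,0,0.005],[0,0,0],0.0],[[0,0,0],[0,0,0],0.0],[[0,0,0],[0,0,0],0.6],[[0,0,0],[0,0,0],0.6],[[0,0,0],[0,0,0],0.6],[[0,0,-0.1],[0,0,0],0.6],[[0,0,-0.3],[0,0,0],0.6],[[0,0,-0.4],[0,0,0],0.6],[[0,0,-0.4],[0,0,0.9],0.6],[[0,0,-0.2],[0,0,1],0.6],[[0,0,0],[0,0,1],0.6],[[0,0,0],[0,0,1],0.6],[[0,0,0],[0,0,1],0.6],[[0,0,0],[0,0,1],0.6],[[0,0,0],[0,0,1],0.6],[[0,0,0],[0,0,1],0.6],[[0,0,0],[0,0,1],0.6],[[0,0,0],[0,0,1],0.6],[[0,0,0],[0,0,1],0.6]]}}

```text
clock: 27.7
tool_pos: [480.2, 123.3, 160.9]
orientation: [-3.142, -0.0, 0.66]
wrist_force: [-0.4, -0.2, 0.1]
gripper_width: 0.601
gripper_force: 0.0
```

Run:
```python
from h import *
# camera (82 ahead of TCP along tool x) above B
y=0.22; B=np.array([503,-471.5,0]); P=B-82*np.array([np.cos(y),np.sin(y),0])+[0,0,150]
print(P); go(P,y)
```

```text
[ 422.97640915 -489.39482909  150.        ]
 turn u4deg [-0.  -0.   6.3]
 turn u4deg [  0.   -0.  -38.7]
 shift [-1.896  5.854  0.109] q6 1.02
```

{"name": "send_rows", "arguments": {"steps": [[[0,0,0],[0,0,1],0.65],[[0,0,0],[0,0,1],0.65],[[0,0,0],[0,0,1],0.65],[[0,0,0],[0,0,1],0.65],[[0,0,0],[0,0,1],0.65],[[0,0,0],[0,0,1],0.65],[[0,0,0],[0,0,0.3],0.65],[[-0.158,0.488,0.01],[0,0,0],0.65],[[-0.158,0.488,0.01],[0,0,0],0.65],[[-0.158,0.488,0.01],[0,0,0],0.65],[[-0.158,0.488,0.01],[0,0,0],0.65],[[-0.158,0.488,0.01],[0,0,0],0.65],[[-0.158,0.488,0.01],[0,0,0],0.65],[[-0.158,0.488,0.01],[0,0,0],0.65],[[-0.158,0.488,0.01],[0,0,0],0.65],[[-0.158,0.488,0.01],[0,0,0],0.65],[[-0.158,0.488,0.01],[0,0,0],0.65],[[-0.158,0.488,0.01],[0,0,0],0.65],[[-0.158,0.488,0],[0,0,0],0.65],[[0,0,0],[0,0,0],0.65]]}}

```text
clock: 29.7
tool_pos: [425.7, -481.6, 150.2]
orientation: [3.136, -0.001, 0.219]
wrist_force: [0.6, 0.9, 0.4]
gripper_width: 0.651
gripper_force: 0.0
```

```bash
python3 sinks.py pics/w11.png
python3 - <<'E'
from h import *
im=cv2.imread("pics/w11.png"); g=cv2.cvtColor(im,cv2.COLOR_BGR2GRAY)
u=w2pix("wrist",[501,-472,18]).astype(int); print(u)
for r in range(u[1]-33,u[1]+33,3): print(r,''.join(f"{v//10:3d}" for v in g[r,u[0]-40:u[0]+40:3]))
E
```

```text
[ 425.60247562 -477.59413248  149.71279851]
[222.   5.] ((535.6028442382812, -459.5612487792969), (6.227675914764404, 23.203720092773438), 54.97178649902344, array([313,  49,  22,  22,  91], dtype=int32))
[332. 111.] ((504.25201416015625, -471.4177551269531), (36.538272857666016, 37.09232711791992), 12.60421371459961, array([ 310,   81,   43,   45, 1523], dtype=int32))
[335 108]
75  12 12 12 12 12 12 12 12 13 12 12 12 14 12 12 12 12 12 13 12 12 12 12 12 12 13 12
78  12 12 12 12 12 12 12 12 12 13 12 12 13 13 12 12 12 12 12 12 12 12 12 12 12 13 12
81  12 12 12 12 12 12 12 12 12 12 13 12 12 14 13 12 12 12 12 12 12 12 12 12 12 13 12
84  12 12 12 12 12 12 12 12 12 12 12 13 12 13 14 12 13 12 12 12 13 12 12 13 12 12 12
87  12 12 12 12 11 12 12 12 13 12 12 12 12 12 13 13 12 12 12 12 12 12 12 12 12 12 12
90  12 12 12 12  9 14 15 12 18 13 17 16 17 18 15 19 16 19 21 12 12 12 12 12 12 12 12
93  12 12 12 13  9 22 24 24 24 22 24 24 24 24 24 24 24 24 24 13 12 12 12 12 12 12 12
96  13 12 12 12  8 22 23 24 24 24 24 24 23 24 22 24 24 24 24 13 12 12 12 12 12 12 12
99  12 12 12 12 10 21 24 22 24 24 24 2
[... 464 characters left out ...]
 13 12 12 13
117  12 12 12 12 12 14 24 21 24 23 24 24 23 24 22 24 23 24 24 13 13 12 13 12 12 12 12
120  12 12 12 12 12 13 24 24 24 24 24 24 24 24 24 24 24 24 24 13 12 13 12 12 12 12 12
123  12 12 12 12 13 15 24 22 24 22 23 23 21 24 20 21 21 16 22 13 12 12 12 12 12 12 12
126  12 12 12 12 12 12 13 12 13 12 12 13 12 12 12 12 13 12 12 12 12 12 12 12 12 12 12
129  12 12 13 12 12 12 12 13 12 12 12 12 13 12 13 13 12 12 13 13 13 12 12 12 12 12 12
132  10 10 12 13 12 12 13 13 12 10  9 12 13 13 12 12 12 12 12 12 12 12 12 12 12 12 12
135   8  8  8 12 12 13 12 10  9  9  8  9  9 13 13 13 12 12 12 12 12 12 12 13 12 12 12
138   8  8  8  9 12 12 12  9  9  9  8  9  9 12 12 12 12 12 12 12 12 12 12 12 12 12 12
```

```bash
sed -i 's/^m=((.*/m=((hsv[...,1]<45)\&(hsv[...,2]>185)).astype(np.uint8)/; s/^m=cv2.morph.*/&; m=cv2.morphologyEx(m,cv2.MORPH_OPEN,np.ones((9,9)))/' sinks.py; python3 sinks.py pics/w12.png; python3 -c "
from h import *
s=env.sense();print(s['tool_pos'],s['joint_velocities'].round(3))"
```

```text
[ 425.57142144 -474.91862036  149.40613452]
[228.   6.] ((501.01519775390625, -471.7144470214844), (28.463457107543945, 35.95724868774414), 12.665889739990234, array([ 315,   91,   42,   35, 1424], dtype=int32))
[337. 112.] ((501.01519775390625, -471.7144470214844), (28.463457107543945, 35.95724868774414), 12.665889739990234, array([ 315,   91,   42,   35, 1424], dtype=int32))
[ 425.57142144 -474.91862036  149.40613452] [ 0.034 -0.019  0.048  0.008  0.006  0.005]
```

```bash
python3 sinks.py pics/w13.png|tail -1;python3 sinks.py pics/w13.png; python3 -c "
from h import *
go([501,-471.7,4],0.221)"
```

```text
[341. 112.] ((500.7362060546875, -471.9355773925781), (28.481876373291016, 35.504554748535156), 12.733186721801758, array([ 319,   92,   41,   35, 1407], dtype=int32))
[ 425.86856598 -472.62782743  149.36655853]
[234.   7.] ((501.1636047363281, -471.8912658691406), (28.465993881225586, 35.481651306152344), 12.808403015136719, array([ 321,   92,   41,   35, 1398], dtype=int32))
[342. 113.] ((501.1636047363281, -471.8912658691406), (28.465993881225586, 35.481651306152344), 12.808403015136719, array([ 321,   92,   41,   35, 1398], dtype=int32))
 turn u4deg [-0.03  0.    0.03]
 turn u4deg [-1.000e-02 -4.000e-02 -4.497e+01]
 shift [0.735 0.156 1.454] q6 0.4
```

{"name": "send_rows", "arguments": {"steps": [[[0.2,0,0.1],[0,0,0],0.68],[[0.3,0,0.2],[0,0,0],0.68],[[0.1,0.1,0.3],[0,0,0],0.68],[[0,0,0],[0,0,0],0.68],[[0,0,0],[0,0,0],0.68],[[0,0,0],[0,0,0],0.68]]}}

```text
clock: 30.5
tool_pos: [487.3, -470.1, 90.5]
orientation: [3.141, -0.0, 0.223]
wrist_force: [-0.8, -0.2, 0.0]
gripper_width: 0.678
gripper_force: 0.0
```

```bash
python3 -c "
from h import *
go([501,-471.8,4],0.223);print(env.sense()['joint_velocities'].round(3))"
```

```text
turn u4deg [ 0.01 -0.    0.01]
 turn u4deg [ 1.000e-02  1.000e-02 -4.499e+01]
 shift [0.13  0.047 0.865] q6 0.48
[-0.015 -0.012 -0.01  -0.001 -0.002  0.   ]
```

{"name": "send_rows", "arguments": {"steps": [[[0.13,0.047,0.2],[0,0,0],0.68],[[0,0,0.3],[0,0,0],0.68],[[0,0,0.2],[0,0,0],0.68],[[0,0,0.1],[0,0,0],0.68],[[0,0,0.055],[0,0,0],0.68],[[0,0,0],[0,0,0],0.68],[[0,0,0],[0,0,0],0.68],[[0,0,0],[0,0,0],0.0],[[0,0,0],[0,0,0],0.0],[[0,0,0],[0,0,0],0.0],[[0,0,0],[0,0,0],0.0],[[0,0,0],[0,0,0],0.0],[[0,0,0],[0,0,0],0.0]]}}

```text
clock: 31.8
tool_pos: [501.3, -473.2, 5.4]
orientation: [3.14, -0.001, 0.223]
wrist_force: [-0.1, 0.4, 6.1]
gripper_width: 0.382
gripper_force: 60.4
```

{"name": "send_rows", "arguments": {"steps": [[[0,0,-0.1],[0,0,0],0.0],[[0,0,-0.3],[0,0,0],0.0],[[0,0,-0.4],[0,0,-0.69],0.0],[[0,0,-0.4],[0,0,-0.75],0.0],[[0,0,-0.2],[0,0,-0.75],0.0],[[0,0,0],[0,0,-1],0.0],[[0,0,0],[0,0,-1],0.0],[[0,0,0],[0,0,-1],0.0],[[0,0,0],[0,0,-1],0.0],[[0,0,0],[0,0,-1],0.0],[[0,0,0],[0,0,-1],0.0],[[0,0,0],[0,0,-1],0.0],[[0,0,0],[0,0,-1],0.0],[[0,0,0],[0,0,-1],0.0],[[0,0,0],[0,0,-1],0.0],[[0,0,0],[0,0,-1],0.0],[[0,0,0],[0,0,-1],0.0],[[0,0,0],[0,0,-1],0.0],[[0,0,0],[0,0,-1],0.0],[[0,0,0],[0,0,-1],0.0]]}}

```text
clock: 33.8
tool_pos: [500.4, -472.2, 144.6]
orientation: [-3.141, -0.0, 1.426]
wrist_force: [-0.1, -0.4, -0.4]
gripper_width: 0.38
gripper_force: 59.7
```

```bash
python3 -c "
from h import *
go(F(0,-41,60),yaw+np.pi/2);print(env.sense()['joint_velocities'].round(3))"
```

```text
turn u4deg [-0.   -0.    0.04]
 turn u4deg [  0.    -0.   -44.96]
 shift [ 5.041 -1.074  0.846] q6 -0.71
[-0.     0.     0.001 -0.001 -0.001 -0.692]
```

{"name": "send_rows", "arguments": {"steps": [[[0.34,-0.072,0],[0,0,0.04],0.0],[[0.34,-0.072,0],[0,0,0],0.0],[[0.34,-0.072,0],[0,0,0],0.0],[[0.34,-0.072,0],[0,0,0],0.0],[[0.34,-0.072,0],[0,0,0],0.0],[[0.34,-0.072,0],[0,0,0],0.0],[[0.34,-0.072,0],[0,0,0],0.0],[[0.34,-0.072,0],[0,0,0],0.0],[[0.34,-0.072,0],[0,0,0],0.0],[[0.34,-0.072,0],[0,0,0],0.0],[[0.34,-0.072,0],[0,0,0],0.0],[[0.34,-0.072,0],[0,0,0],0.0],[[0.34,-0.072,0],[0,0,0],0.0],[[0.34,-0.072,0],[0,0,0],0.0],[[0.28,-0.066,0],[0,0,0],0.0],[[0,0,0.2],[0,0,0],0.0],[[0,0,0.3],[0,0,0],0.0],[[0,0,0.2],[0,0,0],0.0],[[0,0,0],[0,0,0],0.0],[[0,0,0],[0,0,0],0.0]]}}

```text
clock: 35.8
tool_pos: [470.1, 42.0, 74.6]
orientation: [-3.141, -0.0, 1.42]
wrist_force: [-1.1, 0.1, -0.0]
gripper_width: 0.384
gripper_force: 59.7
```

```bash
python3 -c "
from h import *
go(F(0,-41,22),yaw+np.pi/2);print(env.sense()['joint_velocities'].round(3),env.sense()['gripper_width'])
i=env.camera_info('wrist'); cv2.imwrite('pics/w14.png',env.capture('wrist')[:,:,::-1])
print({k:w2pix('wrist',F(*v),i).round() for k,v in dict(rib=(0,-18.5,21),s1=(18,27,34),s2=(-18,27,34),s3=(0,55,34)).items()})"
```

```text
turn u4deg [-0.01 -0.   -0.04]
 turn u4deg [-0.000e+00  1.000e-02  4.496e+01]
 shift [-0.    -0.016  0.526] q6 0.09
[-0.005 -0.022 -0.016  0.001 -0.001 -0.001] 0.3839831857745614
{'rib': array([321., 192.]), 's1': array([350., 125.]), 's2': array([290., 125.]), 's3': array([320.,  74.])}
```

{"name": "send_rows", "arguments": {"steps": [[[0,-0.016,0.15],[0,0,0],0.0],[[0,0,0.15],[0,0,0],0.0],[[0,0,0.1],[0,0,0],0.0],[[0,0,0.06],[0,0,0],0.0],[[0,0,0.04],[0,0,0],0.0],[[0,0,0.02],[0,0,0],0.0],[[0,0,0],[0,0,0],0.0],[[0,0,0],[0,0,0],0.0]]}}

```text
clock: 36.65
tool_pos: [468.8, 42.3, 22.4]
orientation: [3.141, -0.0, 1.42]
wrist_force: [0.1, -0.2, -0.6]
gripper_width: 0.388
gripper_force: 59.7
```

```bash
python3 -c "
from h import *
go(F(0,-41,21),yaw+np.pi/2);print(env.sense()['wrist_force'].round(1))"
```

```text
turn u4deg [ 0.01 -0.   -0.04]
 turn u4deg [-0.000e+00 -1.000e-02  4.496e+01]
 shift [-0.001 -0.002  0.014] q6 0.09
[ 0.1 -0.2 -0.6]
```

{"name": "send_rows", "arguments": {"steps": [[[0,0,0.01],[0,0,0],0.0],[[0,0,0.005],[0,0,0],0.0],[[0,0,0],[0,0,0],0.0],[[0,0,0],[0,0,0],0.6],[[0,0,0],[0,0,0],0.6],[[0,0,0],[0,0,0],0.6],[[0,0,-0.1],[0,0,0],0.6],[[0,0,-0.3],[0,0,0],0.6],[[0,0,-0.4],[0,0,0],0.6],[[0,0,-0.4],[0,0,0],0.6],[[0,0,-0.4],[0,0,0],0.6],[[0,0,-0.2],[0,0,0],0.6],[[0,0,0],[0,0,0],0.6],[[-0.4,0,0],[0,0,0],0.6],[[-0.2,0,0],[0,0,0],0.6],[[0,0,0],[0,0,0],0.6],[[0,0,0],[0,0,0],0.6]]}}

```text
clock: 38.35
tool_pos: [458.8, -16.9, 199.9]
orientation: [-3.14, -0.001, 1.418]
wrist_force: [0.0, -0.1, -0.5]
gripper_width: 0.602
gripper_force: 0.0
```

Run:
```python
from h import *
i=env.camera_info("wrist"); im=env.capture("wrist")[:,:,::-1]; cv2.imwrite("pics/w15.png",im)
R=Ro.from_euler('z',yaw).inv()
print(R.apply(env.sense()['tool_pos']-O))
for y in (-41,0,41): print(y,[w2pix('wrist',F(sx*18,y+sy*14,34),i).round().tolist() for sx,sy in ((-1,1),(1,1),(1,-1),(-1,-1))])
go([402,-267,200],0.0)
```

```text
[  -0.74594477 -100.50152353  200.04546869]
-41 [[306.0, 108.0], [342.0, 108.0], [342.0, 137.0], [306.0, 137.0]]
0 [[305.0, 63.0], [343.0, 63.0], [342.0, 94.0], [305.0, 94.0]]
41 [[304.0, 13.0], [344.0, 13.0], [343.0, 47.0], [304.0, 48.0]]
 turn u4deg [-2.000e-02  1.000e-02  2.033e+01]
 turn u4deg [-1.000e-02 -2.000e-02 -2.467e+01]
 shift [-0.57   2.505  0.   ] q6 -0.04
```

View pics/w15.png

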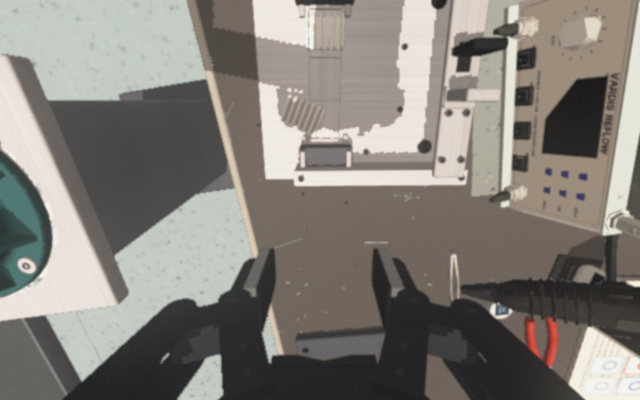

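This is the last picture I may view. Sink A stands right in its bay at (325,30), but the second sink has been knocked: it lies askew at about (302,112), half off the carrier's −x side. I'll locate it from the pixels.

Run:
```python
import cv2
g=cv2.imread("pics/w15.png",0)
for r in range(84,142,2): print(r,''.join(f"{v//10:3d}" for v in g[r,268:350:2]))
```

```text
84  18 17 17 15 15 15 15 15 15 15 15 15 15 15 15 15 15 15 15 15 14 14 15 15 15 15 14 14 14 15 15 15 15 14 14 15 14 15 15 15 15
86  22 23 22 21 21 20 15 15 15 15 15 15 15 15 15 15 15 15 15 15 14 14 15 15 15 15 14 14 14 15 15 15 15 14 15 14 14 15 15 15 15
88  23 23 23 23 20 19 16 15 15 16 19 20 15 16 17 15 15 15 15 15 14 14 15 15 15 15 14 14 14 15 15 15 15 15 15 15 14 15 15 15 15
90  23 23 23 23 18 15 15 15 15 17 22 22 16 19 21 16 18 19 15 15 14 14 15 15 15 15 14 14 15 15 15 15 15 15 15 15 14 15 15 15 15
92  23 23 23 23 20 15 14 14 14 14 15 18 15 16 16 18 21 18 15 14 14 14 15 14 15 15 14 14 14 15 15 15 15 15 15 14 14 14 14 14 14
94  23 23 23 23 21 15 15 15 15 15 16 17 15 14 14 15 15 15 15 15 14 14 15 15 15 15 14 14 14 15 15 15 15 14 14 15 14 14 15 15 15
96  23 23 23 23 22 15 15 15 15 15 20 20 16 16 19 15 14 15 15 15 14 14 14 15 15 14 14 14 14 15 15 14 14 14 14 14 14 15 15 15 15
98  23 23 23 23 23 17 15 15 15 15 18 16 15 21 20 15 14 15 15 15 14 14 14 15 14 14 14 14 14 14 14 14 14 14 14 14 14 15 15 15 15
100  23 23 23 23 23 18 15 15 15 15 16 13 15 22 18 13 15 15 14 14 14 13 14 13 14 13 1
[... 1903 characters left out ...]
 15 12 15 17 21 22 23 23 23 22 21 20 15 16 16 21 21 23 23 23
132  23 23 23 23 23 23 23 23 23 23 23 23 23 23 23 23 23 21 19 14 15 13 14 21 21 23 23 23 23 23 23 23 23 22 22 19 23 23 22 22 23
134  23 23 23 23 23 23 23 23 23 23 23 23 23 23 23 23 23 22 17 14 14 15 21 23 22 23 23 23 23 23 23 23 23 23 23 22 22 21 16 16 21
136  23 23 23 23 23 23 23 23 23 23 23 23 23 23 23 23 23 21 16 13 12 15 22 23 22 21 23 23 23 23 22 23 23 23 23 21 21 20 20 21 19
138  23 23 23 23 23 23 23 23 23 23 23 23 23 23 23 23 23 20 19 13 12 15 18 18 17 18 21 20 17 17 17 20 20 19 18 19 17 16 20 20 17
140  23 23 23 23 23 23 23 23 23 23 23 23 23 23 23 23 22 16 15 13 13 16 22 22 22 22 22 22 22 22 22 22 22 21 21 17 15 14 14 14 14
```

Run:
```python
from h import *
R=Ro.from_euler('z',yaw).inv()
for u,v,z in [(282,119,25),(314,135,28),(327,110,34),(295,94,30),(304,114,28)]: print(R.apply(pix2w("wrist",u,v,z)-O).round(1))
# sink A check rows/cols
g=cv2.imread("pics/w15.png",0)
for r in (20,30,40): print(r,''.join(f"{v//10:3d}" for v in g[r,296:352:2]))
psi=yaw-np.radians(26.6)
go(F(-52,-16,60),psi)
```

```text
[-42.8 -37.2  25. ]
[-10.1 -53.1  28. ]
[  3.2 -28.2  34. ]
[-28.3 -13.2  30. ]
[-20.  -32.2  28. ]
20  23 23 23 23 23 23 21 24 24 20 17 17 17 16 17 17 17 17 17 16 16 17 16 16 16 15 15 15
30  23 23 23 23 23 24 22 24 23 16 16 17 17 16 17 16 16 17 17 16 17 17 15 16 15 15 14 14
40  23 23 23 23 23 23 19 23 23 17 16 17 16 15 16 16 16 16 16 16 17 16 15 16 15 15 15 15
 turn u4deg [-1.00e-02 -2.00e-02 -1.59e+01]
 turn u4deg [-1.00e-02 -2.00e-02 -1.59e+01]
 shift [0.837 0.526 1.4  ] q6 -0.04
```

{"name": "send_rows", "arguments": {"steps": [[[0,0,0],[0,0,-1],0.0],[[0,0,0],[0,0,-1],0.0],[[0,0,0],[0,0,-1],0.0],[[0,0,0],[0,0,-1],0.0],[[0,0,0],[0,0,-1],0.0],[[0,0,0],[0,0,-1],0.0],[[0,0,0],[0,0,-1],0.0],[[0,0,0],[0,0,-1],0.0],[[0,0,0],[0,0,-1],0.0],[[0,0,0],[0,0,-1],0.0],[[0,0,0],[0,0,-1],0.0],[[0,0,0],[0,0,-1],0.0],[[0,0,0],[0,0,-1],0.0],[[0,0,0],[0,0,-1],0.0],[[0,0,0],[0,0,-1],0.0],[[0,0,0],[0,0,-0.9],0.0],[[0.28,0.17,0.3],[0,0,0],0.0],[[0.28,0.17,0.3],[0,0,0],0.0],[[0.28,0.18,0.3],[0,0,0],0.0],[[0,0,0],[0,0,0],0.0]]}}

```text
clock: 40.4
tool_pos: [414.6, 77.1, 107.1]
orientation: [-3.137, -0.009, 2.533]
wrist_force: [-0.2, 0.5, -0.0]
gripper_width: 0.006
gripper_force: 0.0
```

Run:
```python
from h import *
s=env.sense(); print(s['gripper_width'],s['joint_velocities'].round(2)); psi=yaw-np.radians(26.6)
go(F(-53,-16,12),psi)
```

```text
0.005923641380141644 [-0.05 -0.03 -0.08 -0.03  0.05 -0.06]
 turn u4deg [-0.07 -0.13  0.06]
 turn u4deg [-0.07 -0.13  0.06]
 shift [-0.056  0.011  0.951] q6 -0.95
```

{"name": "send_rows", "arguments": {"steps": [[[-0.02,0,0.2],[0,0,0],0.0],[[0,0,0.2],[0,0,0],0.0],[[0,0,0.2],[0,0,0],0.0],[[0,0,0.1],[0,0,0],0.0],[[0,0,0],[0,0,0],0.0],[[0,0,0],[0,0,0],0.0]]}}

```text
clock: 41.0
tool_pos: [422.7, 72.8, 40.9]
orientation: [3.141, 0.0, 2.53]
wrist_force: [0.8, 0.0, 0.4]
gripper_width: 0.004
gripper_force: 0.0
```

Run:
```python
from h import *
s=env.sense(); print(s['joint_velocities'].round(2)); psi=yaw-np.radians(26.6)
go(F(-53,-16,12),psi)
```

```text
[-0.   -0.02 -0.01  0.    0.   -0.  ]
 turn u4deg [0.   0.   0.01]
 turn u4deg [0.   0.   0.01]
 shift [0.035 0.    0.289] q6 -0.95
```

{"name": "send_rows", "arguments": {"steps": [[[0.035,0,0.1],[0,0,0],0.0],[[0,0,0.1],[0,0,0],0.0],[[0,0,0.08],[0,0,0],0.0],[[0,0,0],[0,0,0],0.0],[[-0.03,0,0],[0,0,0],0.0],[[-0.03,0,0],[0,0,0],0.0],[[-0.03,0,0],[0,0,0],0.0],[[-0.03,0,0],[0,0,0],0.0],[[-0.03,0,0],[0,0,0],0.0],[[-0.03,0,0],[0,0,0],0.0],[[-0.03,0,0],[0,0,0],0.0],[[-0.02,0,0],[0,0,0],0.0],[[0,0,0],[0,0,0],0.0]]}}

```text
clock: 42.3
tool_pos: [434.2, 62.0, 12.3]
orientation: [-3.138, -0.006, 2.529]
wrist_force: [-8.7, 5.5, 7.9]
gripper_width: 0.003
gripper_force: 5.0
```

{"name": "send_rows", "arguments": {"steps": [[[0.1,0,0],[0,0,0],0.0],[[0.05,0,0],[0,0,0],0.0],[[0,0,-0.2],[0,0,0],0.0],[[0,0,-0.3],[0,0,0],0.0],[[0,0,-0.3],[0,0,0],0.0],[[0,0,-0.3],[0,0,0.9],0.6],[[0,0,-0.3],[0,0,1],0.6],[[0,0,0],[0,0,1],0.6],[[0,0,0],[0,0,1],0.6],[[0,0,0],[0,0,1],0.6],[[0,0,0],[0,0,1],0.6],[[0,0,0],[0,0,1],0.6],[[0,0,0],[0,0,1],0.6],[[0,0,0],[0,0,1],0.6],[[0,0,0],[0,0,1],0.6],[[0,0,0],[0,0,1],0.6],[[0,0,0],[0,0,1],0.6],[[0,0,0],[0,0,1],0.6],[[0,0,0],[0,0,1],0.6],[[0,0,0],[0,0,1],0.6]]}}

```text
clock: 44.3
tool_pos: [426.4, 70.0, 152.7]
orientation: [3.14, 0.0, 1.487]
wrist_force: [0.5, -0.3, -0.1]
gripper_width: 0.602
gripper_force: 0.0
```

Run:
```python
from h import *
go(F(-10,-120,155),yaw+np.pi/2)
```

```text
turn u4deg [0.02 0.   0.92]
 turn u4deg [-0.000e+00  3.000e-02 -4.408e+01]
 shift [-1.003  0.358 -0.023] q6 0.09
```

{"name": "send_rows", "arguments": {"steps": [[[0,0,0],[0,0,0.92],0.6],[[-0.25,0.09,0],[0,0,0],0.6],[[-0.25,0.09,0],[0,0,0],0.6],[[-0.25,0.09,0],[0,0,0],0.6],[[-0.25,0.09,0],[0,0,0],0.6],[[0,0,0],[0,0,0],0.6],[[0,0,0],[0,0,0],0.6],[[0,0,0],[0,0,0],0.6]]}}

```text
clock: 45.1
tool_pos: [446.7, -33.5, 152.5]
orientation: [-3.141, -0.0, 1.426]
wrist_force: [-0.8, 0.1, -0.1]
gripper_width: 0.598
gripper_force: 0.0
```

Run:
```python
from h import *
i=env.camera_info("wrist"); im=env.capture("wrist")[:,:,::-1]; cv2.imwrite("pics/w16.png",im); np.savez("w16.npz",**i)
R=Ro.from_euler('z',yaw).inv(); print(R.apply(env.sense()['tool_pos']-O))
for n,X in dict(c0=(0,-41,34),cl=(-16,-20,16),cr=(16,-20,16),cl2=(-16,-60,16),cr2=(16,-60,16)).items(): print(n,w2pix('wrist',F(*X),i).round())
g=cv2.cvtColor(im,cv2.COLOR_BGR2GRAY)
c=w2pix('wrist',F(-5,-38,25),i).astype(int); print(c)
for r in range(max(0,c[1]-42),c[1]+34,2): print(r,''.join(f"{v//10:3d}" for v in g[r,c[0]-45:c[0]+36:2]))
```

```text
[ -10.46738804 -118.99427357  152.53311338]
c0 [336. 105.]
cl [317.  79.]
cr [354.  79.]
cl2 [317. 126.]
cr2 [352. 126.]
[329 100]
58  15 15 15 15 15 15 15 15 15 15 15 15 15 15 15 15 15 15 14 15 15 15 15 15 15 14 14 15 15 15 15 15 15 15 15 15 15 14 15 15 15
60  15 15 15 15 15 15 15 15 15 15 15 15 15 15 15 15 15 15 14 15 15 15 15 15 15 14 15 15 15 15 15 15 15 15 15 15 15 14 15 15 15
62  15 15 15 15 15 15 15 15 15 15 15 15 15 15 15 15 15 15 15 14 15 15 15 15 15 14 14 14 15 15 15 15 15 15 15 15 15 14 15 15 15
64  15 15 15 15 15 15 15 15 15 15 15 15 15 15 15 15 15 15 15 15 15 15 15 15 15 14 14 14 15 15 15 15 15 15 15 15 14 14 15 15 15
66  15 15 15 15 15 15 15 15 15 15 15 15 15 15 15 15 15 15 15 15 15 15 15 15 15 14 15 15 15 15 15 15 15 15 15 15 15 14 15 15 15
68  15 15 15 15 15 15 15 15 15 15 15 15 15 15 15 15 15 15 15 15 15 15 15 15 15 14 14 15 15 15 15 15 15 15 15 15 15 14 15 15 15
70  14 15 15 15 15 15 15 15 15 15 15 15 14 15 15 15 15 15 14 14 15 15 15 15 15 14 15 14 15 15 15 15 15 15 15 15 14 14 15 15 15
72  15 15 15 15 15 15 15 15 15 15 15 15 15 15 15 15 15 15 14 14 15 15 15 15 15 1
[... 3173 characters left out ...]
 13 12 14 16 13 12 15 14 15 15 15 15 15 15 15 13 12 13 13 14
124  14 14 14 14 15 14 15 15 15 14 14 15 14 13 13 13 14 14 14 14 14 13 13 15 15 12 13 15 13 14 14 14 14 14 14 14 13 13 13 13 14
126  15 15 15 15 15 15 15 15 15 15 15 15 14 13 13 13 14 15 15 13 14 14 14 15 14 12 14 15 14 14 15 14 14 14 14 14 14 12 13 13 14
128  15 15 15 15 15 15 15 15 15 15 15 15 14 13 13 13 14 15 15 14 14 14 14 14 14 14 14 14 14 14 14 14 13 14 14 14 13 12 13 13 14
130  15 15 15 15 15 15 15 15 15 15 15 15 13 12 12 12 13 14 14 14 14 14 14 14 14 14 14 13 14 14 14 14 14 14 14 14 12 12 12 12 14
132  14 14 15 14 14 15 15 14 15 14 14 11  8  8  8  8  7  8  8  8  8  8  8  8  8  8  8  8  8  8  8  8  8  8  8  8  7  7  8  8  8
```

The pixel map shows the sink now lies flat on the carrier: the outer-fin span of 44.6 px equals 36 mm at top height. It is centred near (−10,−40) and turned −19°, so I'll regrip it.

Run:
```python
from h import *
R=Ro.from_euler('z',yaw).inv(); d=np.load("w16.npz"); i={k:d[k] for k in d}
for u,v in [(306,80),(349,96),(337,127),(298,113)]: print(R.apply(pix2w("wrist",u,v,34,i)-O).round(1))
go(F(-10,-39,60),yaw+np.radians(71))
```

```text
[-24.5 -22.   34. ]
[ 10.7 -34.1  34. ]
[  1.3 -59.   34. ]
[-31.6 -47.7  34. ]
 turn u4deg [-0.01 -0.    4.8 ]
 turn u4deg [ 1.00e-02 -1.00e-02 -4.02e+01]
 shift [ 0.758 -0.256  0.925] q6 -0.08
```

{"name": "send_rows", "arguments": {"steps": [[[0,0,0],[0,0,1],0.65],[[0,0,0],[0,0,1],0.65],[[0,0,0],[0,0,1],0.65],[[0,0,0],[0,0,1],0.65],[[0,0,0],[0,0,0.8],0.65],[[0.25,-0.09,0.2],[0,0,0],0.65],[[0.25,-0.09,0.2],[0,0,0],0.65],[[0.24,-0.08,0.2],[0,0,0],0.65],[[0,0,0.2],[0,0,0],0.65],[[0,0,0.1],[0,0,0],0.65],[[0,0,0],[0,0,0],0.65],[[0,0,0],[0,0,0],0.65]]}}

```text
clock: 46.35
tool_pos: [458.3, 43.5, 62.9]
orientation: [-3.142, -0.0, 1.09]
wrist_force: [-0.3, 0.1, 0.9]
gripper_width: 0.648
gripper_force: 0.0
```

Run:
```python
from h import *
go(F(-11,-40.5,20),yaw+np.radians(71))
```

```text
turn u4deg [-0.   -0.   -0.01]
 turn u4deg [-0.    0.   44.99]
 shift [ 0.005 -0.009  0.429] q6 0.42
```

{"name": "send_rows", "arguments": {"steps": [[[0.005,-0.009,0.15],[0,0,0],0.65],[[0,0,0.15],[0,0,0],0.65],[[0,0,0.08],[0,0,0],0.65],[[0,0,0.04],[0,0,0],0.65],[[0,0,0],[0,0,0],0.65],[[0,0,0],[0,0,0],0.65],[[0,0,0],[0,0,0],0.0],[[0,0,0],[0,0,0],0.0],[[0,0,0],[0,0,0],0.0],[[0,0,0],[0,0,0],0.0],[[0,0,0],[0,0,0],0.0],[[0,0,0],[0,0,0],0.0]]}}

```text
clock: 47.55
tool_pos: [458.1, 44.4, 21.4]
orientation: [3.141, -0.001, 1.09]
wrist_force: [-1.7, 1.5, 7.6]
gripper_width: 0.427
gripper_force: 59.1
```

Grip is 3.5 mm wider than the sink, so it's held tilted. I'll lift it, carry it over its bay, set it down and release so it drops flat, then regrip.

{"name": "send_rows", "arguments": {"steps": [[[0,0,-0.1],[0,0,0],0.0],[[0,0,-0.15],[0,0,0],0.0],[[0,0,0],[0,0,-1],0.0],[[0,0,0],[0,0,-1],0.0],[[0,0,0],[0,0,-1],0.0],[[0,0,0],[0,0,-1],0.0],[[0,0,0],[0,0,-0.75],0.0],[[0,0,0],[0,0,0],0.0],[[0,0,0],[0,0,0],0.0]]}}

```text
clock: 48.45
tool_pos: [457.9, 44.4, 46.1]
orientation: [3.141, -0.0, 1.421]
wrist_force: [0.4, 0.4, -0.5]
gripper_width: 0.426
gripper_force: 60.2
```

Run:
```python
from h import *
go(F(0.5,-41,24),yaw+np.pi/2); print(env.sense()['gripper_width'],env.sense()['wrist_force'])
```

```text
turn u4deg [ 0.01 -0.   -0.03]
 turn u4deg [-0.000e+00 -1.000e-02  4.497e+01]
 shift [-0.006  0.114  0.221] q6 0.1
0.4262618534205373 [ 0.40677014  0.43562629 -0.47019501]
```

{"name": "send_rows", "arguments": {"steps": [[[-0.006,0.114,0],[0,0,0],0.0],[[0,0,0.1],[0,0,0],0.0],[[0,0,0.06],[0,0,0],0.0],[[0,0,0.03],[0,0,0],0.0],[[0,0,0],[0,0,0],0.0],[[0,0,0],[0,0,0],0.0]]}}

```text
clock: 49.05
tool_pos: [468.2, 42.1, 26.2]
orientation: [-3.14, 0.0, 1.422]
wrist_force: [-0.3, 0.6, -0.1]
gripper_width: 0.427
gripper_force: 60.2
```

{"name": "send_rows", "arguments": {"steps": [[[0,0,0.015],[0,0,0],0.0],[[0,0,0],[0,0,0],0.0],[[0,0,0],[0,0,0],0.0]]}}

```text
clock: 49.35
tool_pos: [468.4, 42.2, 25.5]
orientation: [-3.141, -0.0, 1.422]
wrist_force: [-2.0, 0.2, 8.2]
gripper_width: 0.422
gripper_force: 60.9
```

{"name": "send_rows", "arguments": {"steps": [[[0,0,0.02],[0,0,0],0.0],[[0,0,0.02],[0,0,0],0.0],[[0,0,0],[0,0,0],0.0],[[0,0,0],[0,0,0],0.0]]}}

```text
clock: 49.75
tool_pos: [468.1, 42.8, 22.2]
orientation: [-3.141, -0.001, 1.421]
wrist_force: [-3.8, 3.8, 20.1]
gripper_width: 0.417
gripper_force: 59.7
```

{"name": "send_rows", "arguments": {"steps": [[[0,0,-0.01],[0,0,0],0.55],[[0,0,0],[0,0,0],0.55],[[0,0,0],[0,0,0],0.55],[[0,0,0],[0,0,0],0.55],[[0,0,0],[0,0,0],0.55],[[0,0,0],[0,0,0],0.0],[[0,0,0],[0,0,0],0.0],[[0,0,0],[0,0,0],0.0],[[0,0,0],[0,0,0],0.0],[[0,0,0],[0,0,0],0.0]]}}

```text
clock: 50.75
tool_pos: [468.8, 42.1, 22.3]
orientation: [-3.142, -0.0, 1.422]
wrist_force: [-0.4, -0.3, 5.9]
gripper_width: 0.385
gripper_force: 60.0
```

Grip reads 36 mm, so it's flat now. I'll release and check it from above.

{"name": "send_rows", "arguments": {"steps": [[[0,0,0],[0,0,0],0.55],[[0,0,0],[0,0,0],0.55],[[0,0,0],[0,0,0],0.55],[[0,0,-0.1],[0,0,0],0.6],[[0,0,-0.2],[0,0,0],0.6],[[0,0,-0.3],[0,0,0],0.6],[[0,0,-0.4],[0,0,0],0.6],[[-0.2,0,-0.3],[0,0,0],0.6],[[-0.3,0,0],[0,0,0],0.6],[[-0.3,0,0],[0,0,0],0.6],[[0,0,0],[0,0,0],0.6],[[0,0,0],[0,0,0],0.6]]}}

```text
clock: 51.95
tool_pos: [456.9, -37.3, 152.6]
orientation: [3.141, -0.0, 1.42]
wrist_force: [-1.1, -0.2, 0.5]
gripper_width: 0.6
gripper_force: 0.0
```

```bash
cat > nest.py <<'E'
from h import *
import sys
i=env.camera_info("wrist"); im=env.capture("wrist")[:,:,::-1]; cv2.imwrite(sys.argv[1],im); np.savez(sys.argv[1]+".npz",**i)
R=Ro.from_euler('z',yaw).inv(); print(R.apply(env.sense()['tool_pos']-O).round(1))
# rectify plane z=34 to fixture axes, 2 px/mm, x -50..50 -> cols, y 70..-75 -> rows
C=[(-50,70),(50,70),(50,-75),(-50,-75)]
src=np.float32([w2pix('wrist',F(x,y,34),i) for x,y in C]); dst=np.float32([[(x+50),(70-y)] for x,y in C])
rec=cv2.warpPerspective(im,cv2.getPerspectiveTransform(src,dst),(101,146)); g=cv2.cvtColor(rec,cv2.COLOR_BGR2GRAY)
print("cols x=",list(range(-36,37,6)))
for r in range(0,146,3): print(f"y{70-r:4d}",''.join(f"{v//10:3d}" for v in g[r,14:88:2]))
E
python3 nest.py pics/w17.png
```

```text
[   0.  -120.8  152.3]
cols x= [-36, -30, -24, -18, -12, -6, 0, 6, 12, 18, 24, 30, 36]
y  70   0  0  0  0  0  0  0  0  0  0  0  0  0  0  0  0  0  0  0  0  0  0  0  0  0  0  0  0  0  0  0  0  0  0  0  0  0
y  67   0  0  0  0  0  0  0  0  0  0  0  0  0  0  0  0  0  0  0  0  0  0  0  0  0  0  0  0  0  0  0  0  0  0  0  0  0
y  64   0  0  0  0  0  0  0  0  0  0  0  0  0  0  0  0  0  0  0  0  0  0  0  0  0  0  0  0  0  0  0  0  0  0  0  0  0
y  61   0  0  0  0  0  0  0  0  0  0  0  0  0  0  0  0  0  0  0  0  0  0  0  0  0  0  0  0  0  0  0  0  0  0  0  0  0
y  58   0  0  0  0  0  0  0  0  0  0  0  0  0  0  0  0  0  0  0  0  0  0  0  0  0  0  0  0  0  0  0  0  0  0  0  0  0
y  55   0  0  0  0  0  0  0  0  0  0  0  0  0  0  0  0  0  0  0  0  0  0  0  0  0  0  0  0  0  0  0  0  0  0  0  0  0
y  52   0  0  0  0  0  0  0  0  0  0  0  0  0  0  0  0  0  0  0  0  0  0  0  0  0  0  0  0  0  0  0  0  0  0  0  0  0
y  49   0  0  0  0  0  0  0  0  0  0  0  0  0  0  0  0  0  0  0  0  0  0  0  0  0  0  0  0  0  0  0  0  0  0  0  0  0
y  46   0  0  0  0  0  0  0  0  0  0  0  0  0  0  0  0  0  0  0  0  0
[... 4068 characters left out ...]
15 15 15 15 15 15 15 14 13 13 13 15 15 14 14 14 14 14 14 14 14 14 14 14 14 14 14 13 12 13 13 15 15 15 15 15 15
y -62  15 15 15 15 15 15 14 13 12 12 12 13 13 13 13 13 13 13 13 13 13 13 13 13 13 13 13 12 11 11 11 13 15 15 15 15 15
y -65  15 15 15 15 14 12  8  7  7  7  7  7  7  7  7  7  7  7  7  7  7  7  7  7  7  7  7  7  7  7  7  7 10 14 14 14 14
y -68  15 15 15 15 14  9  9  9  8  8  8  8  8  7  8  8  8  8  8  8  8  8  8  7  8  8  8  8  8  8  9 10  9 13 14 14 14
y -71  15 15 15 15 14 10 13 13  9  8  8  8  8  8  8  8  8  8  8  8  8  8  8  8  8  8  8  7  8  8 12 13 11 13 14 15 14
y -74  15 15 15 20 22 13 13 13  9  8  8  8  8  8  8  8  8  8  7  8  8  7  8  8  7  8  8  8  8  8 12 13 10 13 15 15 15
```

Both sinks now stand squarely in their bays (B at x≈1, y≈−38.5; A unchanged). Now the bar.

{"name": "send_rows", "arguments": {"steps": [[[0,0,-0.3],[0,0,1],0.6],[[0,0,-0.2],[0,0,1],0.6],[[0,0,0],[0,0,1],0.6],[[0,0,0],[0,0,1],0.6],[[0,0,0],[0,0,1],0.6],[[0,0,0],[0,0,1],0.6],[[0,0,0],[0,0,1],0.6],[[0,0,0],[0,0,1],0.6],[[0,0,0],[0,0,1],0.6],[[0,0,0],[0,0,1],0.6],[[0,0,0],[0,0,1],0.6],[[0,0,0],[0,0,1],0.6],[[0,0,0],[0,0,1],0.6],[[0,0,0],[0,0,1],0.6],[[0,0,0],[0,0,1],0.6],[[0,0,0],[0,0,1],0.6],[[0,0,0],[0,0,1],0.6],[[0,0,0],[0,0,1],0.6],[[0,0,0],[0,0,1],0.6],[[0,0,0],[0,0,1],0.6]]}}

```text
clock: 54.0
tool_pos: [456.8, -35.7, 201.9]
orientation: [-3.141, 0.001, 0.024]
wrist_force: [0.2, -0.1, 0.8]
gripper_width: 0.606
gripper_force: 0.0
```

```bash
python3 -c "
from h import *
go([402,-267,200],0.0)"
```

```text
turn u4deg [-0.01  0.01  0.35]
 turn u4deg [-2.000e-02 -2.000e-02 -4.465e+01]
 shift [-0.548  2.313  0.019] q6 1.32
```

{"name": "send_rows", "arguments": {"steps": [[[0,0,0],[0,0,0.35],0.65],[[-0.09,0.38,0],[0,0,0],0.65],[[-0.09,0.39,0],[0,0,0],0.65],[[-0.09,0.39,0],[0,0,0],0.65],[[-0.09,0.39,0],[0,0,0],0.65],[[-0.09,0.38,0],[0,0,0],0.65],[[-0.1,0.38,0.02],[0,0,0],0.65],[[0,0,0],[0,0,0],0.65],[[0,0,0],[0,0,0],0.65],[[0,0,0],[0,0,0],0.65]]}}

```text
clock: 55.0
tool_pos: [402.3, -266.8, 199.9]
orientation: [-3.14, 0.001, 0.002]
wrist_force: [-0.5, 0.2, 0.1]
gripper_width: 0.654
gripper_force: 0.0
```

Run:
```python
from h import *
print(env.sense()['joint_velocities'].round(2))
i=env.camera_info("wrist"); im=env.capture("wrist"); cv2.imwrite("pics/w18.png",im[:,:,::-1])
u=w2pix("wrist",[462,-267,12],i).astype(int); print(u,env.sense()['tool_pos'])
g=cv2.cvtColor(im,cv2.COLOR_RGB2GRAY); hsv=cv2.cvtColor(im,cv2.COLOR_RGB2HSV)
for r in range(60,210,15): print(r,''.join(f"{v//10:3d}" for v in g[r,u[0]-50:u[0]+50:3]))
b=im.astype(int); rb=b[...,0]-b[...,2]
for r in (100,140,180): print(r,''.join(f"{v:3d}" for v in rb[r,u[0]-50:u[0]+50:3]))
```

```text
[ 0.01 -0.01  0.   -0.   -0.   -0.  ]
[324 121] [ 402.42191689 -266.6258622   199.92444585]
60  12 12 12 12 12 12 12 12 12 12 12  9 11 12 12 12 12 12 13 13 13 13 13 11 12 12 12 12 12 12 12 12 12 12
75  12 12 12 12 12 12 12 12 12 12 12  9 12 12 12 12 12 12 13 12 13 13 12 11 12 12 12 12 12 12 12 12 12 12
90  12 12 12 12 12 12 12 12 12 12 11  9 12 12 12 12 12 12 13 12 13 13 12 12 12 12 12 12 12 12 12 12 12 12
105  12 12 12 12 12 12 12 12 12 12 12  9 12 12 12 13 12 12 13 12 13 13 11 12 12 12 12 12 12 12 12 12 12 12
120  12 12 12 12 12 12 12 12 12 12  9 10 12 12 12 12 12 12 12 12 12 12 11  9  9 12 12 12 13 14 12 12 12 12
135   8  8  8  8  8  9 12 12 12 12  9 11 12 12 12 12 12 12 12 12 12 12 12 12 12 12 12 12 12 12 12 12 12 12
150   9 11  8  8  8  8  9  8  8  8  7  8  8  8  8  8 12 12 12 12 12 11 12 12 12 12 12 12 12 12 12 12 12 12
165  11 12 12 12 11 11 11 12 12 11  8  8  9 10  8 11 12 12 12 12 12 12 12 12 12 12 12 12 12 12 12 12 12 12
180  12 12 12 12 12 12 12 12 12 15  8 12 12 12  9  7  7 12 12 12 11 12 12 12 12 12 12 12 12 12 12 12 12 12
195  12 12 12 12 12 12 12 12 12 12 12 12 12 12 12 12 12 12 12 12 12 12 12 12 12 12 12 12 12 12 12 12 12 12
100  22 24 20 21 22 23 20 21 22 21 19  5  2  3  3  2  3  3  4  4  5  2  7 21 22 21 21 21 19 22 21 23 20 19
140  12 13 14 13 12 14 14 13 14 12 13  1  3  3  2  5  2  4  4  5  4  7 20 19 22 20 21 21 21 22 22 19 21 19
180  21 20 20 23 23 22 21 20 22 13  8  3  2  4  5  5  5  3  3  4  7 21 22 19 21 20 22 22 22 23 22 20 23 23
```

Run:
```python
from h import *
i=env.camera_info("wrist"); im=cv2.imread("pics/w18.png")[:,:,::-1].copy()
b=cv2.GaussianBlur(im,(3,3),0).astype(int); m=((b[...,0]-b[...,2]<10)&(b[...,0]<170)).astype(np.uint8); m[250:]=0
m=cv2.morphologyEx(m,cv2.MORPH_OPEN,np.ones((7,7)))
print(blob("wrist",im,i,m,12,[462,-267,12]))
```

```text
((465.62322998046875, -264.9261169433594), (35.903324127197266, 163.48951721191406), 87.18097686767578, array([ 304,   31,   41,  161, 5367], dtype=int32))
```

```bash
python3 -c "
from h import *
go([465.6,-264.9,4],-0.049)"
```

```text
turn u4deg [-0.01  0.01  0.74]
 turn u4deg [-1.000e-02 -2.000e-02 -4.426e+01]
 shift [ 0.63  -0.048  1.959] q6 0.84
```

{"name": "send_rows", "arguments": {"steps": [[[0,0,0.1],[0,0,0.74],0.65],[[0.3,-0.024,0.3],[0,0,0],0.65],[[0.33,-0.024,0.3],[0,0,0],0.65],[[0,0,0.3],[0,0,0],0.65],[[0,0,0.3],[0,0,0],0.65],[[0,0,0.3],[0,0,0],0.65],[[0,0,0.2],[0,0,0],0.65],[[0,0,0.1],[0,0,0],0.65],[[0,0,0.05],[0,0,0],0.65],[[0,0,0],[0,0,0],0.65],[[0,0,0],[0,0,0],0.65],[[0,0,0],[0,0,0],0.0],[[0,0,0],[0,0,0],0.0],[[0,0,0],[0,0,0],0.0],[[0,0,0],[0,0,0],0.0],[[0,0,0],[0,0,0],0.0]]}}

```text
clock: 56.65
tool_pos: [466.0, -266.9, 6.4]
orientation: [3.141, -0.002, -0.051]
wrist_force: [-0.5, 1.4, 7.2]
gripper_width: 0.395
gripper_force: 58.9
```

{"name": "send_rows", "arguments": {"steps": [[[0,0,-0.1],[0,0,0],0.0],[[0,0,-0.2],[0,0,0],0.0],[[0,0,-0.3],[0,0,0],0.0],[[0,0,-0.3],[0,0,-1],0.0],[[0,0,-0.3],[0,0,-1],0.0],[[0,0,-0.2],[0,0,-1],0.0],[[0,0,0],[0,0,-1],0.0],[[0,0,0],[0,0,-1],0.0],[[0,0,0],[0,0,-1],0.0],[[0,0,0],[0,0,-1],0.0],[[0,0,0],[0,0,-1],0.0],[[0,0,0],[0,0,-1],0.0],[[0,0,0],[0,0,-1],0.0],[[0,0,0],[0,0,-1],0.0],[[0,0,0],[0,0,-1],0.0],[[0,0,0],[0,0,-1],0.0],[[0,0,0],[0,0,-1],0.0],[[0,0,0],[0,0,-1],0.0],[[0,0,0],[0,0,-1],0.0],[[0,0,0],[0,0,-1],0.0]]}}

```text
clock: 58.65
tool_pos: [465.0, -266.3, 145.6]
orientation: [-3.141, -0.0, 1.139]
wrist_force: [-0.4, 0.6, -2.1]
gripper_width: 0.392
gripper_force: 60.4
```

{"name": "send_rows", "arguments": {"steps": [[[0,0,0],[0,0,-1],0.0],[[0,0,0],[0,0,-1],0.0],[[0,0,0],[0,0,-1],0.0],[[0,0,0],[0,0,-1],0.0],[[0,0,0],[0,0,-0.1],0.0],[[0,0,0],[0,0,0],0.0],[[0,0,0],[0,0,0],0.0]]}}

```text
clock: 59.35
tool_pos: [465.3, -266.4, 145.3]
orientation: [-3.142, -0.0, 1.421]
wrist_force: [-0.1, -0.1, -2.4]
gripper_width: 0.391
gripper_force: 60.4
```

```bash
python3 -c "
from h import *
go(F(0,0,80),yaw+np.pi/2)"
```

```text
turn u4deg [-0.   -0.   -0.02]
 turn u4deg [-0.    0.   44.98]
 shift [ 3.468 -0.423  0.653] q6 -0.5
```

{"name": "send_rows", "arguments": {"steps": [[[0.3,-0.036,0],[0,0,0],0.0],[[0.32,-0.039,0],[0,0,0],0.0],[[0.32,-0.039,0],[0,0,0],0.0],[[0.32,-0.039,0],[0,0,0],0.0],[[0.32,-0.039,0],[0,0,0],0.0],[[0.32,-0.039,0],[0,0,0],0.0],[[0.32,-0.039,0],[0,0,0],0.0],[[0.32,-0.039,0],[0,0,0],0.0],[[0.32,-0.039,0],[0,0,0],0.0],[[0.31,-0.038,0],[0,0,0],0.0],[[0.3,-0.037,0],[0,0,0],0.0],[[0,0,0.2],[0,0,0],0.0],[[0,0,0.3],[0,0,0],0.0],[[0,0,0.15],[0,0,0],0.0],[[0,0,0],[0,0,0],0.0],[[0,0,0],[0,0,0],0.0],[[0,0,0],[0,0,0],0.0]]}}

```text
clock: 61.05
tool_pos: [475.8, 82.9, 81.1]
orientation: [3.14, -0.0, 1.422]
wrist_force: [0.1, 0.0, -2.1]
gripper_width: 0.393
gripper_force: 60.5
```

Run:
```python
from h import *
go(F(0,0,44),yaw+np.pi/2); print(env.sense()['gripper_width'])
i=env.camera_info("wrist"); im=env.capture("wrist")[:,:,::-1]; cv2.imwrite("pics/w19.png",im)
zt=env.sense()['tool_pos'][2]+6
for n,X in dict(bar1=(-18,83,zt),bar2=(18,83,zt),l1=(-28,86,36),l2=(28,86,36),f1=(-21,80,43),f2=(21,80,43),rail=(0,87,50)).items(): print(n,w2pix('wrist',F(*X),i).round(1))
g=cv2.cvtColor(im,cv2.COLOR_BGR2GRAY)
for r in range(40,200,4): print(f"{r:3d}",''.join(f"{v//10:3d}" for v in g[r,250:400:4]))
```

```text
turn u4deg [ 0.03 -0.01 -0.01]
 turn u4deg [-1.000e-02 -4.000e-02  4.499e+01]
 shift [-0.003 -0.012  0.371] q6 0.18
0.3925727160439694
bar1 [278.2  99.3]
bar2 [361.8  99.3]
l1 [273.2  93.7]
l2 [368.2  93.7]
f1 [284.  104.6]
f2 [357.3 104.7]
rail [320.6  91.4]
 40  10 10 10 10 10 10 10 10  8  7 10 10  8  7  7  6  7  7  7  7  7  7  7  7  7  7  7  7  7  7  6  7  7  7  6  6  7  6
 44  10 10 10 10 10 10 10 10  9  7  7  7  7  7  7  7  7  7  7  7  6  7  7  6  7  7  6  7  7  7  7 10  6  6  6  7  7  7
 48  10 10 10 10 10 10 10  7  7  7  7  7  7  7  7  7  7  7  7  7  7  7  7  7  6  7  6  7  7  7 10  7  6  7  7  7  7  7
 52  10 10 10 10 10 10 10  8  7  7  7  7  7  7  7  7  7  7  7  7  6  7  7  7  7  7  7  7  7  7  7  7  6  7  6  6  6  6
 56  10 10 10 10 10 10 10 10 10  7  7  7  7  7  7  7  7  7  7  7  7  6  7  7  6  7  7  6  7  6  7  7  7  6  6  7  6  6
 60  18 18 18 11 11 11 11 11 10  7  7  7  7  7  7 10 15 15 15 15 15  8  7  7  7  7  7  7  7  7  7  6  7  7  7  7  7  7
 64  23 23 23 14 11 11 11 11 11  7  7  7  7  7  7 10 15 15 15 15 15  8  7  6  7  6  7  7  6  7  7  6  6  7  7  6  7  7
 68  23
[... 3219 characters left out ...]
 15 15 15 15 15 15 12  7  7  7  7  7  7  7  7  7  7  7  7  7  7  7  7  7  7 14 15 15 15 15 15 15 15 15 15
180  23 23 23 21 15 15 15 15 15 12  7  7  7  7  7  7  7  7  7  7  7  7  7  7  7  7  7  7 14 15 15 15 17 17 15 15 15 15
184  23 23 23 23 23 17 15 15 18 20  7  7  7  7  7  7  7  7  7  7  7  7  7  7  7  7  7  7 14 15 15 23 23 22 15 15 15 21
188  23 23 23 23 23 23 23 22 23 21  7  7  8  7  7  7  7  7  7  7  7  7  7  7  7  7  7  7 15 15 18 23 23 23 22 22 22 23
192  23 23 23 23 23 23 23 23 23 21  7  7  8  7  7  7  7  7  7  7  7  7  7  7  7  7  7  7 15 17 20 23 23 23 23 23 23 23
196  23 23 23 23 23 23 23 23 23 22  7  7  7  7  7  7  7  7  7  7  7  7  7  7  7  7  7  7 23 23 23 22 22 23 22 22 22 22
```

{"name": "send_rows", "arguments": {"steps": [[[0.018,-0.01,0],[0,0,0],0.0],[[0,0,0.15],[0,0,0],0.0],[[0,0,0.1],[0,0,0],0.0],[[0,0,0.06],[0,0,0],0.0],[[0,0,0.04],[0,0,0],0.0],[[0,0,0.02],[0,0,0],0.0],[[0,0,0],[0,0,0],0.0],[[0,0,0],[0,0,0],0.0]]}}

```text
clock: 61.9
tool_pos: [474.3, 84.9, 43.3]
orientation: [3.141, -0.0, 1.423]
wrist_force: [-0.1, 0.4, -1.8]
gripper_width: 0.395
gripper_force: 60.4
```

{"name": "send_rows", "arguments": {"steps": [[[0,0,0.01],[0,0,0],0.0],[[0,0,0.005],[0,0,0],0.0],[[0,0,0],[0,0,0],0.0],[[0,0,0],[0,0,0],0.0]]}}

```text
clock: 62.3
tool_pos: [474.5, 84.9, 42.5]
orientation: [3.141, -0.0, 1.423]
wrist_force: [-1.2, -0.1, 6.9]
gripper_width: 0.391
gripper_force: 61.5
```

{"name": "send_rows", "arguments": {"steps": [[[0,0,0],[0,0,0],0.55],[[0,0,0],[0,0,0],0.55],[[0,0,0],[0,0,0],0.55],[[0,0,0],[0,0,0],0.55],[[0,0,-0.15],[0,0,0],0.55],[[0,0,-0.3],[0,0,0],0.6],[[0,0,-0.4],[0,0,0],0.6],[[0,0,-0.4],[0,0,0],0.6],[[0,0,-0.3],[0,0,0],0.6],[[-0.4,0,-0.3],[0,0,0],0.6],[[-0.4,0,0],[0,0,0],0.6],[[0,0,0],[0,0,0],0.6],[[0,0,0],[0,0,0],0.6],[[0,0,0],[0,0,0],0.6]]}}

```text
clock: 63.7
tool_pos: [461.9, 6.5, 226.1]
orientation: [-3.14, -0.001, 1.423]
wrist_force: [0.2, 0.2, -1.0]
gripper_width: 0.596
gripper_force: 0.0
```

Run:
```python
from h import *
i=env.camera_info("wrist"); im=env.capture("wrist")[:,:,::-1]; cv2.imwrite("pics/w20.png",im)
C=[(-50,105),(50,105),(50,-105),(-50,-105)]
src=np.float32([w2pix('wrist',F(x,y,48),i) for x,y in C]); dst=np.float32([[x+50,105-y] for x,y in C])
print(src.round())
g=cv2.cvtColor(cv2.warpPerspective(im,cv2.getPerspectiveTransform(src,dst),(101,211)),cv2.COLOR_BGR2GRAY)
print("x=-36.. step2")
for y in list(range(104,60,-2))+list(range(60,-60,-15))+list(range(-60,-104,-2)): print(f"y{y:4d}",''.join(f"{v//10:3d}" for v in g[105-y,14:88:2]))
```

```text
[[270. -17.]
 [380. -17.]
 [368. 202.]
 [280. 202.]]
x=-36.. step2
y 104   0  0  0  0  0  0  0  0  0  0  0  0  0  0  0  0  0  0  0  0  0  0  0  0  0  0  0  0  0  0  0  0  0  0  0  0  0
y 102   0  0  0  0  0  0  0  0  0  0  0  0  0  0  0  0  0  0  0  0  0  0  0  0  0  0  0  0  0  0  0  0  0  0  0  0  0
y 100   0  0  0  0  0  0  0  0  0  0  0  0  0  0  0  0  0  0  0  0  0  0  0  0  0  0  0  0  0  0  0  0  0  0  0  0  0
y  98   0  0  0  0  0  0  0  0  0  0  0  0  0  0  0  0  0  0  0  0  0  0  0  0  0  0  0  0  0  0  0  0  0  0  0  0  0
y  96   0  0  0  0  0  0  0  0  0  0  0  0  0  0  0  0  0  0  0  0  0  0  0  0  0  0  0  0  0  0  0  0  0  0  0  0  0
y  94   0  0  0  0  0  0  0  0  0  0  0  0  0  0  0  0  0  0  0  0  0  0  0  0  0  0  0  0  0  0  0  0  0  0  0  0  0
y  92  12 12 12 12 12 12 12 12 12 12 12 12 12 11  8  8  8  8  8  8  8  8  8  8  8  8  8  8  8  8  8  8  8  8  8  8  8
y  90  23 23 23 23 23 23 23 23 23 23 23 23 23 21 15 15 15 15 15 15 15 15 15 14 15 14 15 14 14 14 14 14 14 14 14 14 14
y  88  23 23 22 17 15 14 14 14 15 15 15 15 14 13 10 10 10 10 10 10 10 10 10 10 10 10 10 1
[... 4402 characters left out ...]
21 21 21 22 23 18 13 14 22 23 23 23 23 23 23 23 23 23 23 23 23 23 23 23 23 23 23 23 23 23 23 23 23 23 23 23 23
y -94  14 13 15 22 23 15  9 11 21 23 23 23 23 23 23 23 23 23 23 23 23 23 23 23 23 23 23 23 23 23 23 23 23 23 23 23 23
y -96  11 10 13 21 22 15  9 13 21 23 23 23 23 23 23 23 23 23 23 23 23 23 23 23 23 23 23 23 23 23 23 23 23 23 23 23 23
y -98  11 11 13 21 23 21 19 20 23 23 23 23 23 23 23 23 23 23 23 23 23 23 23 23 23 23 23 23 23 23 23 23 23 23 23 23 23
y-100  11 11 12 21 23 23 23 23 23 23 23 23 23 23 23 23 23 23 23 23 23 23 23 23 23 23 23 23 23 23 23 23 23 23 23 23 23
y-102  11 11 11 16 18 18 18 18 18 18 18 18 18 18 18 17 17 17 17 17 17 17 17 17 17 17 17 17 17 17 17 17 17 17 17 17 17
```

Bar lies straight between its fences at both ends, centred to within about 1 mm. Now turning back to squeeze the clamp.

{"name": "send_rows", "arguments": {"steps": [[[0,0,0],[0,0,1],0.9],[[0,0,0],[0,0,1],0.9],[[0,0,0],[0,0,1],0.9],[[0,0,0],[0,0,1],0.9],[[0,0,0],[0,0,1],0.9],[[0,0,0],[0,0,1],0.9],[[0,0,0],[0,0,1],0.9],[[0,0,0],[0,0,1],0.9],[[0,0,0],[0,0,1],0.9],[[0,0,0],[0,0,1],0.9],[[0,0,0],[0,0,1],0.9],[[0,0,0],[0,0,1],0.9],[[0,0,0],[0,0,1],0.9],[[0,0,0],[0,0,1],0.9],[[0,0,0],[0,0,1],0.9],[[0,0,0],[0,0,1],0.9],[[0,0,0],[0,0,1],0.9],[[0,0,0],[0,0,1],0.9],[[0,0,0],[0,0,1],0.9],[[0,0,0],[0,0,1],0.9]]}}

```text
clock: 65.75
tool_pos: [462.1, 7.0, 226.0]
orientation: [-3.141, 0.001, 0.025]
wrist_force: [0.1, -0.1, 0.1]
gripper_width: 0.901
gripper_force: 0.0
```

{"name": "send_rows", "arguments": {"steps": [[[0,0,0],[0,0,1],0.9],[[0,0,0],[0,0,1],0.9],[[0,0,0],[0,0,0.5],0.9],[[0,0,0],[0,0,0],0.9],[[0,0,0],[0,0,0],0.9]]}}

```text
clock: 66.25
tool_pos: [462.2, 6.6, 226.2]
orientation: [-3.141, 0.001, -0.146]
wrist_force: [-0.1, 1.2, -0.2]
gripper_width: 0.902
gripper_force: 0.0
```

```bash
python3 -c "
from h import *
go([594.5,60.2,140],yaw)"
```

```text
turn u4deg [-0.    0.01  0.03]
 turn u4deg [-2.000e-02 -0.000e+00 -4.497e+01]
 shift [ 1.23  -0.726  0.862] q6 1.58
```

{"name": "send_rows", "arguments": {"steps": [[[0.3,-0.18,0],[0,0,0],0.9],[[0.3,-0.18,0],[0,0,0],0.9],[[0.3,-0.18,0],[0,0,0],0.9],[[0.33,-0.186,0],[0,0,0],0.9],[[0,0,0.3],[0,0,0],0.9],[[0,0,0.3],[0,0,0],0.9],[[0,0,0.2],[0,0,0],0.9],[[0,0,0],[0,0,0],0.9],[[0,0,0],[0,0,0],0.9]]}}

```text
clock: 67.15
tool_pos: [594.6, 59.7, 146.6]
orientation: [-3.142, 0.001, -0.147]
wrist_force: [-0.1, 1.4, 0.7]
gripper_width: 0.9
gripper_force: 0.0
```

```bash
python3 -c "
from h import *
go([594.5,60.2,70],yaw)"
```

```text
turn u4deg [-0.    0.01  0.01]
 turn u4deg [-2.000e-02 -0.000e+00 -4.499e+01]
 shift [-0.002 -0.005  0.766] q6 1.7
```

{"name": "send_rows", "arguments": {"steps": [[[0,-0.005,0.2],[0,0,0],0.9],[[0,0,0.2],[0,0,0],0.9],[[0,0,0.2],[0,0,0],0.9],[[0,0,0.15],[0,0,0],0.9],[[0,0,0],[0,0,0],0.9],[[0,0,0],[0,0,0],0.0],[[0,0,0],[0,0,0],0.0],[[0,0,0],[0,0,0],0.0],[[0,0,0],[0,0,0],0.0],[[0,0,0],[0,0,0],0.0],[[0,0,0],[0,0,0],0.0],[[0,0,0],[0,0,0],0.0],[[0,0,0],[0,0,0],0.0]]}}

```text
clock: 68.45
tool_pos: [596.6, 60.0, 74.3]
orientation: [-3.14, -0.004, -0.149]
wrist_force: [-2.1, -2.8, 9.3]
gripper_width: 0.363
gripper_force: 61.0
```

{"name": "send_rows", "arguments": {"steps": [[[-0.08,0,0],[0,0,0],0.0],[[-0.12,0,0],[0,0,0],0.0],[[-0.12,0,0],[0,0,0],0.0],[[-0.12,0,0],[0,0,0],0.0],[[-0.12,0,0],[0,0,0],0.0],[[0,0,0],[0,0,0],0.0]]}}

```text
clock: 69.05
tool_pos: [540.1, 68.2, 74.2]
orientation: [-3.141, -0.004, -0.148]
wrist_force: [-2.1, -2.6, 14.1]
gripper_width: 0.368
gripper_force: 62.2
```

{"name": "send_rows", "arguments": {"steps": [[[-0.12,0,0],[0,0,0],0.0],[[-0.12,0,0],[0,0,0],0.0],[[-0.12,0,0],[0,0,0],0.0],[[-0.12,0,0],[0,0,0],0.0],[[-0.1,0,0],[0,0,0],0.0],[[-0.06,0,0],[0,0,0],0.0],[[0,0,0],[0,0,0],0.0],[[0,0,0],[0,0,0],0.0]]}}

```text
clock: 69.85
tool_pos: [477.9, 77.3, 74.2]
orientation: [-3.141, -0.005, -0.148]
wrist_force: [-3.3, -4.8, 18.0]
gripper_width: 0.366
gripper_force: 63.5
```

{"name": "send_rows", "arguments": {"steps": [[[-0.02,0,0],[0,0,0],0.0],[[-0.02,0,0],[0,0,0],0.0],[[-0.01,0,0],[0,0,0],0.0],[[0,0,0],[0,0,0],0.0],[[0,0,0],[0,0,0],0.0]]}}

```text
clock: 70.35
tool_pos: [477.8, 77.3, 74.3]
orientation: [-3.141, -0.013, -0.147]
wrist_force: [9.3, -7.6, 3.3]
gripper_width: 0.364
gripper_force: 61.5
```

At the home stop. I'll release and check the latch by the tab gap.

{"name": "send_rows", "arguments": {"steps": [[[0.01,0,0],[0,0,0],0.9],[[0,0,0],[0,0,0],0.9],[[0,0,0],[0,0,0],0.9],[[0,0,0],[0,0,0],0.9],[[0,0,-0.2],[0,0,0],0.9],[[0,0,-0.4],[0,0,0],0.9],[[0,0,-0.4],[0,0,0],0.9],[[0,0,-0.4],[0,0,0],0.9],[[0,0,-0.2],[0,0,0],0.9],[[0,0,0],[0,0,0],0.9],[[0,0,0],[0,0,0],0.9]]}}

```text
clock: 71.45
tool_pos: [471.7, 78.1, 231.5]
orientation: [-3.142, -0.0, -0.148]
wrist_force: [-0.8, -0.3, -0.7]
gripper_width: 0.901
gripper_force: 0.0
```

Run:
```python
from h import *
i=env.camera_info("wrist"); im=env.capture("wrist")[:,:,::-1]; cv2.imwrite("pics/w21.png",im)
for n,X in dict(post=(-13,-20.7,102),tabout=(-13,23.3,102),tabin=(-13,13.3,102)).items(): print(n,w2pix('wrist',F(*X),i).round(1))
g=cv2.cvtColor(im,cv2.COLOR_BGR2GRAY); r0=int(w2pix('wrist',F(-5,0,102),i)[1])
for r in range(r0-28,r0+40,4): print(r,''.join(f"{v//10:3d}" for v in g[r,276:356:2]))
t=env.capture("top"); cv2.imwrite("pics/top3.png",t[:,:,::-1])
a=cv2.imread("pics/top0.png").astype(int)[145:195,410:455]; b=t[:,:,::-1].astype(int)[145:195,410:455]
print("bottle area diff",abs(a-b).mean(), abs(a-b).max())
```

```text
post [339.9 201.5]
tabout [294.1 201.5]
tabin [304.5 201.5]
165  13 13 13 13 13 13 13 13 13 13 13 12 10 11 12 13 13 13 13 13 13 13 13 13 13 13 13 12 13 14 14 18 20 21 21 21 21 21 22 22
169  13 13 13 12 13 13 13 13 13 13 10  6  5  6  8 12 13 12 13 13 13 13 13 13 13 13 12 10 10 10 10 13 20 21 17 10  8 14 21 22
173  13 13 14 15 15 13 13 13 13  9  6  6  6  6  6  6  6  6  6  6 10 13 13 13 13 13 12 10 11 11 11 11 17 21 20 22 21 22 22 22
177  13 13 13 13 13 13 13 13 13  8  5  6  6  5  6  6  6  6  6  6 10 13 13 13 13 13 12 11 13 13 13 13 15 21 21 22 22 22 22 22
181  15 15 18 19 19 18 14 13 13  9  6  6  6  5  7 11 12 12 12 12 17 19 14 13 13 12 12 11 13 13 13 13 16 21 18 14 13 19 22 22
185  21 21 21 21 21 20 17 18 14  9  6  6  6  5 10 20 21 21 21 21 21 21 19 19 15 14 12 11 13 13 13 13 16 21 16 12 11 17 21 21
189  18 18 18 18 18 18 18 18 18 13  6  5  6  6 11 17 18 18 18 18 18 18 19 18 18 18 18 13 13 13 13 13 15 19 18 18 19 19 19 19
193  22 22 23 23 22 22 22 23 23 18  6  6  6  7 19 23 23 23 23 23 23 23 23 23 23 23 22 17 20 21 21 21 20 23 23 23 23 23 23 23
197  22 22 23 23 22 22 22 22 23 20  8  6
[... 423 characters left out ...]
 22 23 23 23 23 23 23 23 23 22 23 23
213  22 22 22 23 22 22 22 22 23 23 23 23 22 22 22 22 23 23 22 23 23 23 23 23 22 23 22 22 23 22 23 23 23 23 22 22 23 22 23 23
217  21 21 21 21 21 21 20 20 21 21 21 21 20 20 20 21 21 21 21 21 21 19 20 20 19 19 19 19 19 19 19 19 19 19 19 19 19 19 19 19
221  10 10 10 10 10 10 10 10 10 10 10 10 10 10 10 10 10 10 10 11 11 10 11 10 10 11 10 10 10 10 10 10 10 10 10 10 11 10 10 10
225  10 10 10 10 10 10 10 10 10 10 10 10 10 10 10 10 11 10 10 10 10 10 10 10 10 10 10 10 10 10 10 10 10 11 10 10 10 10 10 11
229  10 10 10 10 10 10 10 10 10 11 10 10 10 10 10 10 10 10 10 11 11 10 11 10 10 10 10 11 10 10 10 10 10 11 10 10 10 10 10 10
bottle area diff 2.0545185185185186 10
```

```bash
python3 -c "
from rig import env
print(env.finish_job())"
```

```text
the job is handed in; nothing more can be done
None
```

The fixture is made up and handed in at about 71 s: carrier in the nest, the two sinks I found in their own bays (one was knocked aside and put back), bar on the ledges, clamp home with the tab gap reading latched, and both bottles undisturbed.

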